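# Load lifting eyes into the indexing weld positioner

## Robot

A 6-joint arm with a two-finger parallel gripper is mounted at the origin on the work surface. World frame = base frame: x ahead of the robot, y to its left, z up, the work surface at z = 0. Lengths are in m, angles in rad, forces in N, time in s.
With the tool pointing down it reaches from about 0.35 to 0.975 m from the base axis. Payload 17.4 kg.
Tool frame: the origin (TCP) lies midway between the tips of the shut fingers; the grasp point (between the pads) lies 19 mm behind it; x points along the fingers, y is the direction in which the jaws open and shut, and the axes are right-handed (so a half turn about x gives the same grasp; the last joint's range is limited). The gripper opens to 85 mm and grips with 20 to 120 N. Pads are 22 mm wide; open, the fingers measure 114 mm over their backs; the gripper's body (76 mm by 85 mm) begins 54 mm behind the grasp point. The pads swing forward as they close: fully open they stand 13 mm farther back than shut.
Start: joints at [-1.372, 0.116, 1.442, -0, 1.584, -0.038], TCP at [0.158, -0.656, 0.208] pointing down, gripper open.
Joint ranges: [-2.83, 2.83], [-0.83, 2.19], [0.07, 2.5], [-1.14, 4.28], [0.01, 3], [-2.97, 2.97]. Speed limits (rad/s): [1.89, 1.89, 2.22, 3.14, 3.14, 3.14].

## Interface

Orientations are given as a rotation vector (axis times angle).
In Python, from bench import env gives the robot as it stands. The module is installed in compiled form; this text tells all that it offers.
- The arm moves only by the tool drive_tool, never from a script. Its argument "moves" is a list of rows, each a list of 3 entries, a list of its own where there are three numbers: the finger opening in mm, from 0 to 85.4, then the shift along the tool's x, y, z in mm, then the turn, a rotation vector about the tool's x, y, z in degrees. A call has 1 to 20 rows; each row is the pose to reach, as a shift and turn from the pose measured when the call began, along the tool's axes at that moment; what a row does not reach only later rows make up. A row lasts 1/12 s, in which the tool goes at most 41.7 mm and 7.16 degrees, less where a joint would pass 70% of its speed; a pose out of reach is approached as far as the arm can. A call with a gripper value outside its range is refused whole. The fingers move at their own pace and stop on an object; "grip_force" is the grip in N (left out, the last holds). Time passes only in rows, so rows that repeat a pose let the fingers close. It gives the time, the measured TCP pose, the force and the opening at its end, in the units of the state.
- env.state(): the state, without advancing time (a new reading comes with each control period).
- env.capture(name): name is "scene" or "top"; returns the picture (384x512x3 uint8, blue, green, red); there is no depth.
- env.get_calibration(name): a dict with "camera_matrix" (3x3 intrinsics, pixels), "D" ([k1, k2, p1, p2, k3] as OpenCV has them; the pictures are not rectified), "extrinsics" (4x4, takes a point from world to camera coordinates). Camera axes: x right, y up, looking along -z (the intrinsics and any distortion apply to the point x, -y, -z); pixel columns grow to the right and rows downward; lengths in m; the calibration is good to about 2 mm. A picture is of the moment at which its call begins. get_calibration takes no time and is no camera call.
- env.job_done(): hands the job in, once; it reports no verdict.
The state is a dict: "time_s": time; "joints": joint angles; "qd": joint speeds; "effort": joint torques, N m; "tcp_pos": TCP position; "tool_rot": TCP orientation; "force": force on the tool from outside, world axes, zero at the start; "moment": the same for the moment, N m; "gripper_width": finger opening in m.
Only numpy, scipy, OpenCV 4.12 (cv2) and the standard library are available. Lean on these libraries where they do the work, as an engineer would, in place of code of your own. Each camera call takes 0.05 s, during which the arm holds its last target.

## Task

Draw the positioner's spring index pin, bring its table round a quarter turn so that the row of pockets comes from the torch to the loading side, and let the pin drop home. Lift every lifting eye off its hook on the rack and seat each one flat and fully down in a pocket of its own, the order and the choice of pockets being free; then draw the pin again, turn the loaded table back to the torch and let the pin drop fully home there. Do not knock the torch, and leave the spray can, wire brush and magnetic square where they are.

Things in the scene. Friction and masses are not known exactly. Their poses are not given: they have to be found in the camera images.
- eye1: plain steel lifting eye, about 0.42 kg: flat base 48 (x) x 64 (y) x 12 mm thick and on its middle an upright plate 10 mm thick (x), 46 mm wide (y), round on top, 78 mm high over the underside. A 28 mm round hole runs through the plate along x, centre 54 mm over the underside. Origin: centre of the underside; z up. A half turn about z looks the same
- eye2: lifting eye, same as eye1. The plate's flat side edges, 46 mm apart (y), can be gripped 12 to 55 mm over the underside. Three or all four of the eyes are present
- eye3: lifting eye, same as eye1. At the start each hangs by its hole on a hook of the rack, base level, underside 40 mm above the bench, x about along the rack's x
- eye4: lifting eye, same as eye1. The top of the hole (68 mm over the underside) rests on the hook's bar; if knocked it swings there for a few seconds and may come to rest a little askew
- rack: fixed low rack of dark square tube, 400 mm wide along its y: rail 20 x 20 mm, top 114 mm above the bench, on two posts, with four steel hooks running out level to its -x (the robot's side). To come off, an eye must be raised 10 to 18 mm (about 14), then drawn to the rack's -x past the hook's tip. Origin: on the bench under the rail's middle; z up
- hook1 (a point): middle of a hook, on the centre line of its 8 mm round bar, 104 mm above the bench, 85 mm out from the rail's middle line. 25 mm further out (rack -x) the bar turns up into a tip, 32 mm from here, top 117 mm above the bench, 9 mm above the bar. Eyes hang within 8 mm of here; a stop collar 34 mm across, 23 mm from here, keeps them off the rail
- hook2 (a point): same, the next hook, 95 mm from hook1 along the rack's -y
- hook3 (a point): same, the next hook, 95 mm on
- hook4 (a point): same, the last hook, 95 mm on
- positioner: fixed grey base of the indexing positioner with a steel index ring 316 mm across, top 42 mm above the bench. Origin: on the bench, on the vertical turning axis of the table; z up. Its +y side is the welding side (torch), its -x side the loading side
- turntable (a joint): angle of the round table, rad, counter-clockwise from above: 0 = row of pockets at the welding side (positioner +y), pi/2 = at the loading side (positioner -x). The ring has a pin hole every pi/4: the one at pi/4 is no station. Stops 0.1 rad beyond both stations. Friction about 0.12 N m, inertia about 0.04 kg m2
- index_pin (a joint): lift of the spring index pin, m: 0 = home, its rounded tip 8 mm deep in a hole, table locked (play 0.01 rad); 0.008 or more = clear of the hole or riding on the ring; 0.016 = fully drawn. Its spring pushes down with 5 N at home, 9 N fully drawn. It rides on an arm of the table, 138 mm from the axis, and goes round with it
- knob (a point): middle of the pin's knob, an upright black cylinder 26 mm across, 32 mm tall, spinning freely about its own axis; lift it to draw the pin, swing it to turn the table. Pin home: middle 90 mm, underside 74 mm above the bench; the arm under it 58 mm. Seen from the axis it lies 0.35 rad past the positioner's -x, towards -y, at table angle 0; 0.35 rad past -y, towards +x, at pi/2
- pocket1 (a point): centre of the floor of a rectangular pocket in the aluminium plate on the table: 51 (x) x 67 mm (y), 7 mm deep, mouth chamfered, 1.5 mm clearance round an eye's base, which goes in with its y along the pocket's y, either way round. Floor 65 mm, plate top 72 mm above the bench. x runs along the row, y outward from the axis, z up
- pocket2 (a point): same, 58 mm from pocket1 along x; the row of four is centred 62 mm from the turning axis
- pocket3 (a point): same, 58 mm beyond pocket2 along x
- pocket4 (a point): same, 58 mm beyond pocket3, the other end of the row
- torch: fixed welding torch on a stand at the welding side: post 26 mm thick, 280 mm tall at positioner x 55, y 235 mm; from its top the torch slopes down to a nozzle end at x 55, y 130 mm, 163 mm above the bench. Origin: that of the positioner
- spray_can: bystander: upright aluminium spray can, 60 mm across, 170 mm tall. Origin: centre of its foot
- wire_brush: bystander: wire brush lying bristles down on the bench beyond the work, a wooden bar 250 x 28 mm, 36 mm high. Origin: under its middle
- square: bystander: dark magnetic welding square, a right-angled frame 60 x 60 mm, 20 mm thick, lying flat. Origin: under its middle

How it is judged:
On the way, in this order (a step that is already met when the one before it is completed fails the run):
1. the table stands at the loading side with the index pin home (value of joint turntable between 1.5408 and 1.6008 rad and value of joint index_pin below 0.002 m), for 0.2 s.
2. every eye is seated in a pocket while the table stands pinned at the loading side (all of step 1 and ((horizontal distance between eye1 and pocket1 below 0.004 m and z of eye1 in the frame of pocket1 below 0.002 m) or (horizontal distance between eye1 and pocket2 below 0.004 m and z of eye1 in the frame of pocket2 below 0.002 m) or (horizontal distance between eye1 and pocket3 below 0.004 m and z of eye1 in the frame of pocket3 below 0.002 m) or (horizontal distance between eye1 and pocket4 below 0.004 m and z of eye1 in the frame of pocket4 below 0.002 m)) and angle between each of eye1, eye2, eye3, eye4's own z axis and vertical below 0.04 rad and ((horizontal distance between eye2 and pocket1 below 0.004 m and z of eye2 in the frame of pocket1 below 0.002 m) or (horizontal distance between eye2 and pocket2 below 0.004 m and z of eye2 in the frame of pocket2 below 0.002 m) or (horizontal distance between eye2 and pocket3 below 0.004 m and z of eye2 in the frame of pocket3 below 0.002 m) or (horizontal distance between eye2 and pocket4 below 0.004 m and z of eye2 in the frame of pocket4 below 0.002 m)) and ((horizontal distance between eye3 and pocket1 below 0.004 m and z of eye3 in the frame of pocket1 below 0.002 m) or (horizontal distance between eye3 and pocket2 below 0.004 m and z of eye3 in the frame of pocket2 below 0.002 m) or (horizontal distance between eye3 and pocket3 below 0.004 m and z of eye3 in the frame of pocket3 below 0.002 m) or (horizontal distance between eye3 and pocket4 below 0.004 m and z of eye3 in the frame of pocket4 below 0.002 m)) and ((horizontal distance between eye4 and pocket1 below 0.004 m and z of eye4 in the frame of pocket1 below 0.002 m) or (horizontal distance between eye4 and pocket2 below 0.004 m and z of eye4 in the frame of pocket2 below 0.002 m) or (horizontal distance between eye4 and pocket3 below 0.004 m and z of eye4 in the frame of pocket3 below 0.002 m) or (horizontal distance between eye4 and pocket4 below 0.004 m and z of eye4 in the frame of pocket4 below 0.002 m))), for 0.3 s.
3. the loaded table stands at the welding side with the index pin home (((horizontal distance between eye1 and pocket1 below 0.004 m and z of eye1 in the frame of pocket1 below 0.002 m) or (horizontal distance between eye1 and pocket2 below 0.004 m and z of eye1 in the frame of pocket2 below 0.002 m) or (horizontal distance between eye1 and pocket3 below 0.004 m and z of eye1 in the frame of pocket3 below 0.002 m) or (horizontal distance between eye1 and pocket4 below 0.004 m and z of eye1 in the frame of pocket4 below 0.002 m)) and angle between each of eye1, eye2, eye3, eye4's own z axis and vertical below 0.04 rad and ((horizontal distance between eye2 and pocket1 below 0.004 m and z of eye2 in the frame of pocket1 below 0.002 m) or (horizontal distance between eye2 and pocket2 below 0.004 m and z of eye2 in the frame of pocket2 below 0.002 m) or (horizontal distance between eye2 and pocket3 below 0.004 m and z of eye2 in the frame of pocket3 below 0.002 m) or (horizontal distance between eye2 and pocket4 below 0.004 m and z of eye2 in the frame of pocket4 below 0.002 m)) and ((horizontal distance between eye3 and pocket1 below 0.004 m and z of eye3 in the frame of pocket1 below 0.002 m) or (horizontal distance between eye3 and pocket2 below 0.004 m and z of eye3 in the frame of pocket2 below 0.002 m) or (horizontal distance between eye3 and pocket3 below 0.004 m and z of eye3 in the frame of pocket3 below 0.002 m) or (horizontal distance between eye3 and pocket4 below 0.004 m and z of eye3 in the frame of pocket4 below 0.002 m)) and ((horizontal distance between eye4 and pocket1 below 0.004 m and z of eye4 in the frame of pocket1 below 0.002 m) or (horizontal distance between eye4 and pocket2 below 0.004 m and z of eye4 in the frame of pocket2 below 0.002 m) or (horizontal distance between eye4 and pocket3 below 0.004 m and z of eye4 in the frame of pocket3 below 0.002 m) or (horizontal distance between eye4 and pocket4 below 0.004 m and z of eye4 in the frame of pocket4 below 0.002 m)) and value of joint turntable between -0.03 and 0.03 rad and value of joint index_pin below 0.002 m), for 0.2 s.
At the end, for the whole second after the job is handed in: Every eye present lies in a pocket (underside within 2 mm of the floor, centre within 4 mm of the pocket's, upright within 0.04 rad), each in its own, released and at rest; the table is at the welding side (joint within 0.03 rad of 0) with the index pin home (less than 2 mm up) (all of step 3 and linear speed of each of eye1, eye2, eye3, eye4 below 0.02 m/s); the robot touches nothing.
It fails at once if the spray can is shifted by more than 4 cm (distance of spray_can from where it was at the start of the episode above 0.04 m).
It fails at once if the wire brush is shifted by more than 4 cm (distance of wire_brush from where it was at the start of the episode above 0.04 m).
It fails at once if the magnetic square is shifted by more than 4 cm (distance of square from where it was at the start of the episode above 0.04 m).
It fails at once if the torch is knocked (more than 8 N) (contact force between any of the arm, the fingers and torch above 8 N).
Of eye1, eye2, eye3, eye4 only 3 to 4 are there at a start; the rules pass over those that are not, and their reading is None.
At some moment in a run one of eye1, eye2, eye3, eye4 may be knocked a few centimetres aside while the robot is not near it.
Once in a run the grip may slacken for a moment while it holds something.
It also fails if it takes over 210 s, if anything falls off the work surface, if the arm or the gripper's body presses on something with over 40 N, if the wrist force passes 120 N, or if a joint passes its speed limit or range.

## Working session

There is one attempt and no reset: what is moved stays moved. The work goes in short steps, Python scripts to look and compute and a tool call to move; the robot and the scene stay as the last step left them, time stands still between calls to the robot, and variables do not carry over. Pictures are saved under pics/ and viewed, and the job is handed in when it is done.

Besides the shell and the picture viewer there is one more tool, called as name(argument=value, ...) on one line, values as JSON. drive_tool: Moves the arm, as the interface text tells. Its arguments: {"type":"object","properties":{"moves":{"type":"array"},"grip_force":{"type":"number"}},"required":["moves"]}

```bash
mkdir -p pics; ls; python3 - <<'E'
from bench import env
import cv2
s=env.state(); print(s)
for n in("scene","top"):
    im=env.capture(n); cv2.imwrite(f"pics/{n}0.png",im)
    c=env.get_calibration(n); print(n,c)
E
```

```text
pics
{'time_s': 0.0, 'joints': array([-1.37178198e+00,  1.16469462e-01,  1.44227273e+00,  2.94255395e-05,
        1.58399259e+00, -3.78414859e-02]), 'qd': array([-0.00026863, -0.0007532 , -0.00017842, -0.00117425,  0.0001803 ,
       -0.00105381]), 'effort': array([-3.46369008e-03, -7.31985641e+01, -6.32485342e+01, -2.64863966e-04,
        6.29236631e-03, -2.06974039e-05]), 'tcp_pos': array([ 0.15831681, -0.65594651,  0.2076687 ]), 'tool_rot': array([ 2.09618061,  0.2506258 , -2.09631279]), 'force': array([-0.17864723,  0.20248276,  0.24719111]), 'moment': array([ 0.02498166, -0.00175081,  0.01221793]), 'gripper_width': 0.08483483970290853}
scene {'camera_matrix': array([[442.43683842,   0.        , 258.04713447],
       [  0.        , 442.43683842, 196.95304318],
       [  0.        ,   0.        ,   1.        ]]), 'D': array([0.01835714, 0.        , 0.        , 0.        , 0.        ]), 'extrinsics': array([[ 0.47794674,  0.87836285,  0.00675478, -0.29418129],
       [-0.68155506,  0.36598395,  0.63367062,  0.3411584 ],
       [ 0.55412058, -0.30746456,  0.77357348, -1.60793807],
       [ 0.        ,  0.        ,  0.        ,  1.        ]])}
top {'camera_matrix': array([[373.17963698,   0.        , 253.62882944],
       [  0.        , 373.17963698, 187.51237296],
       [  0.        ,   0.        ,   1.        ]]), 'D': array([-0.12051579,  0.        ,  0.        ,  0.        ,  0.        ]), 'extrinsics': array([[-0.03031878, -0.99953811,  0.00208203,  0.0192298 ],
       [ 0.9926594 , -0.02986601,  0.11719789, -0.59160362],
       [-0.11708158,  0.00562004,  0.9931064 , -1.16120245],
       [ 0.        ,  0.        ,  0.        ,  1.        ]])}
```

View pics/scene0.png

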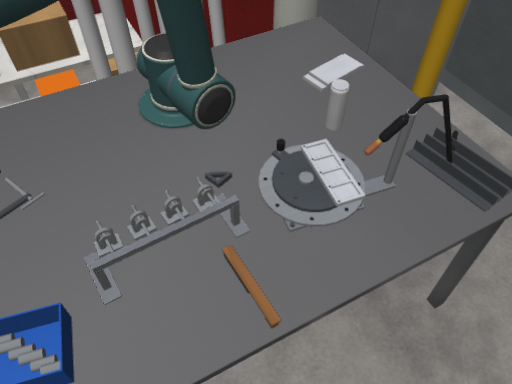

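View pics/top0.png

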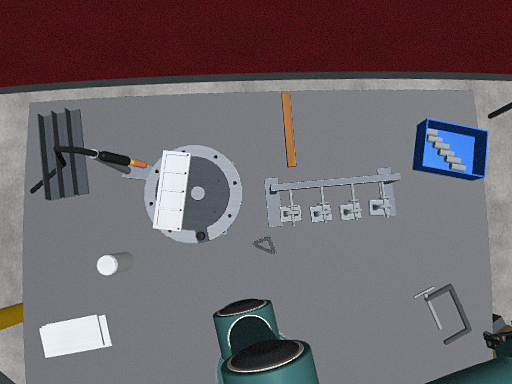

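```bash
cat > h.py <<'E'
import numpy as np, cv2
from scipy.spatial.transform import Rotation as R
try:
    from bench import env
    CAL={n:env.get_calibration(n) for n in("scene","top")}
except Exception as e: print(e)
F=np.diag([1,-1,-1.])
def proj(n,P):
    c=CAL[n];P=np.atleast_2d(np.asarray(P,float))
    E=c["extrinsics"];Pc=(P@E[:3,:3].T+E[:3,3])@F
    return cv2.projectPoints(Pc,np.zeros(3),np.zeros(3),c["camera_matrix"],np.array(c["D"]))[0].reshape(-1,2)
def ray(n,uv):
    c=CAL[n];uv=np.atleast_2d(np.asarray(uv,float))
    u=cv2.undistortPoints(uv.reshape(-1,1,2),c["camera_matrix"],np.array(c["D"])).reshape(-1,2)
    d=np.c_[u,np.ones(len(u))]@F
    E=c["extrinsics"];return -E[:3,:3].T@E[:3,3], d@E[:3,:3]
def onz(n,uv,z):
    o,d=ray(n,uv);return o+d*((z-o[2])/d[:,2])[:,None]
def tri(uvs,uvt):
    o1,d1=ray("scene",uvs);o2,d2=ray("top",uvt);out=[]
    for a,b in zip(d1,d2):
        a=a/np.linalg.norm(a);b=b/np.linalg.norm(b)
        t=np.linalg.lstsq(np.c_[a,-b],o2-o1,rcond=None)[0]
        p,q=o1+a*t[0],o2+b*t[1];out.append(np.r_[(p+q)/2,np.linalg.norm(p-q)])
    return np.array(out)
def crop(n,name,x0,y0,x1,y1,k=4,pts=None):
    im=env.capture(n) if not isinstance(n,np.ndarray) else n
    c=cv2.resize(im[y0:y1,x0:x1],None,fx=k,fy=k,interpolation=cv2.INTER_CUBIC)
    if pts is not None:
        for p in pts: cv2.drawMarker(c,(int((p[0]-x0+.5)*k),int((p[1]-y0+.5)*k)),(0,0,255),cv2.MARKER_CROSS,10,1)
    cv2.imwrite(f"pics/{name}.png",c)
def st():
    s=env.state();M=R.from_rotvec(s["tool_rot"]).as_matrix();return s,s["tcp_pos"],M
def go(P,yaw=None,s=None):
    """shift (mm) & turn (deg rotvec) in tool axes to bring TCP to P with tool down and jaw axis y at yaw (world, mod pi)"""
    s,p,M=st()
    sh=M.T@(np.asarray(P)-p)*1000
    x=np.array([0,0,-1.])
    best=None
    cur=np.arctan2(M[1,1],M[0,1])
    if yaw is None: yaw=cur
    for k in(-2,-1,0,1,2):
        y=yaw+k*np.pi
        if abs(y-cur)<=np.pi/2+1e-6: best=y
    Y=np.array([np.cos(best),np.sin(best),0]);T=np.c_[x,Y,np.cross(x,Y)]
    rv=R.from_matrix(M.T@T).as_rotvec(degrees=True)
    return np.round(sh,1),np.round(rv,2),s
E
python3 - <<'E'
from h import *
im=cv2.imread("pics/top0.png");crop(im,"t_pos",130,130,260,250,6);crop(im,"t_rack",255,150,410,240,5)
im=cv2.imread("pics/scene0.png");crop(im,"s_pos",245,125,395,235,5);crop(im,"s_rack",75,165,255,305,4)
s,p,M=st();print(M,np.arctan2(M[1,1],M[0,1]))
E
```

```text
[[-1.88950682e-04  2.34563636e-01 -9.72100748e-01]
 [ 9.94539987e-04 -9.72100241e-01 -2.34563707e-01]
 [-9.99999488e-01 -1.01111404e-03 -4.96039117e-05]] -1.3340265475523634
```

View pics/t_pos.png

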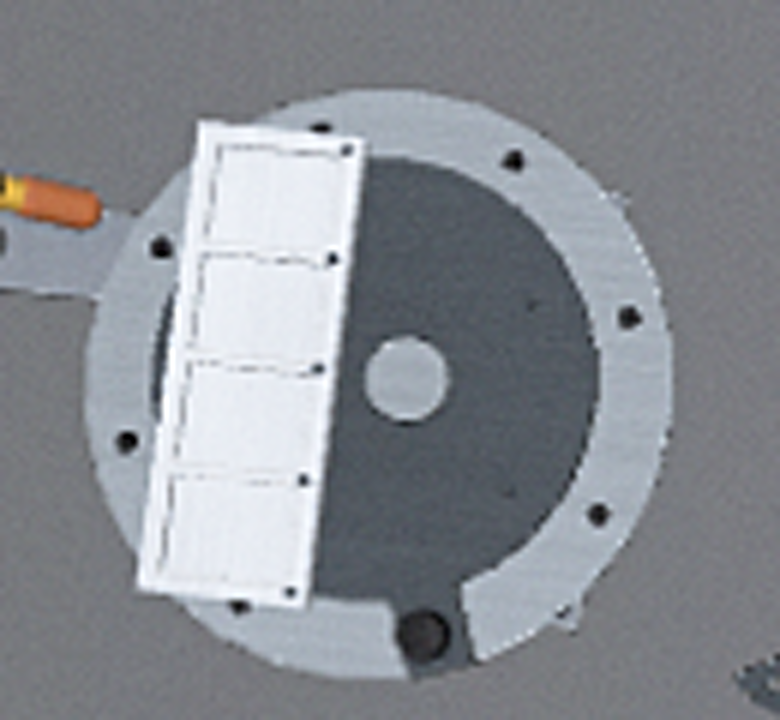

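View pics/t_rack.png

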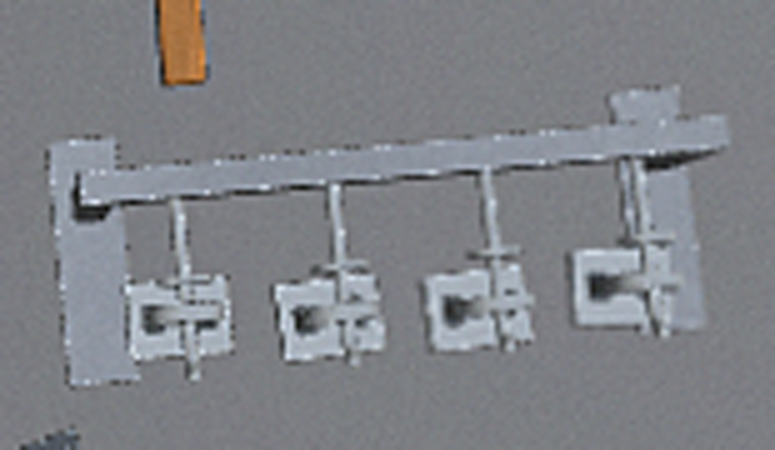

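View pics/s_pos.png

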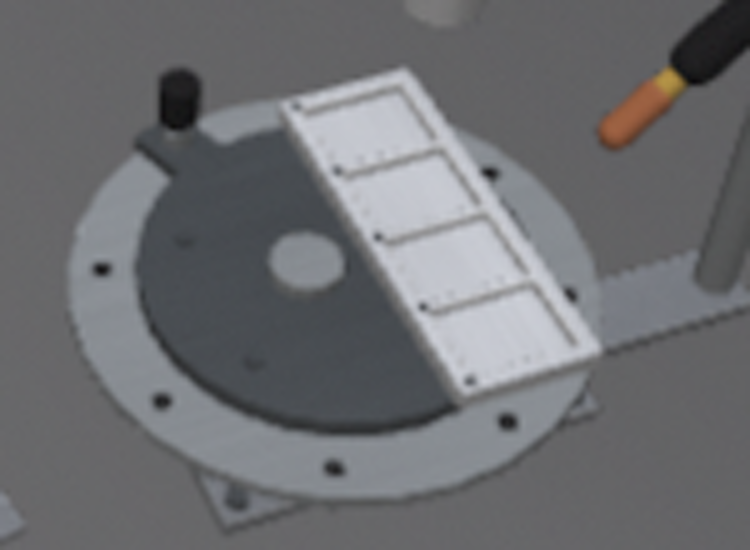

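View pics/s_rack.png

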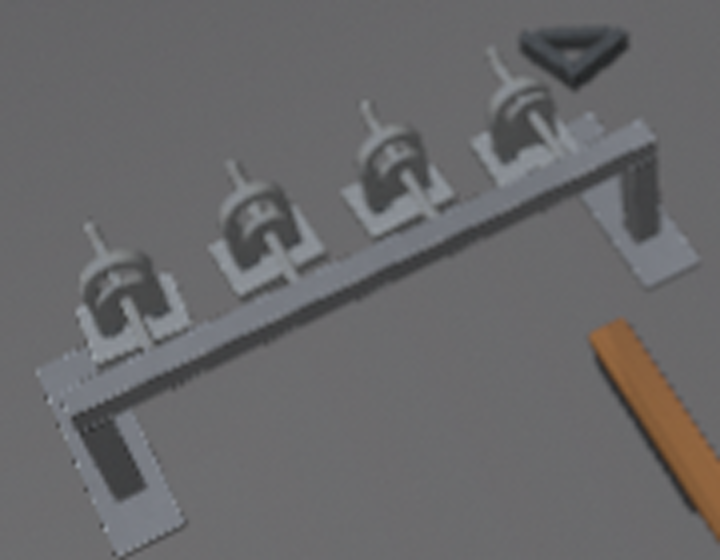

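```bash
cat > pos.py <<'E'
from h import *
from scipy.optimize import least_squares
def dark(im,c,r=4):
    g=255-im.min(2).astype(float);x,y=int(round(c[0])),int(round(c[1]))
    w=g[y-r:y+r+1,x-r:x+r+1];w=np.clip(w-np.percentile(w,60)-15,0,None)
    yy,xx=np.mgrid[y-r:y+r+1,x-r:x+r+1];return np.array([(w*xx).sum(),(w*yy).sum()])/w.sum()
T=cv2.imread("pics/top0.png");S=cv2.imread("pics/scene0.png")
tc=[np.array(p)/6+(130,130) for p in[(513,160),(628,317),(597,515),(162,248),(127,441)]]
sc=[np.array(p)/5+(245,125) for p in[(102,268),(162,400),(333,467),(507,421)]]
ht=np.array([dark(T,c) for c in tc]);hs=np.array([dark(S,c) for c in sc])
Pt=onz("top",ht,.042)[:,:2];Ps=onz("scene",hs,.042)[:,:2]
def fit(P):
    def res(q):
        a=np.arctan2(P[:,1]-q[1],P[:,0]-q[0]);b=q[2]+np.pi+.35
        k=np.round((a-b)/(np.pi/4));b=b+k*np.pi/4
        return (P-np.c_[q[0]+.138*np.cos(b),q[1]+.138*np.sin(b)]).ravel()
    best=min((least_squares(res,[P[:,0].mean(),P[:,1].mean(),y]) for y in np.linspace(-.4,.3,8)),key=lambda r:r.cost)
    return best.x,np.abs(best.fun).max()
print("top",fit(Pt));print("scene",fit(Ps));print("both",fit(np.r_[Pt,Ps]))
E
python3 pos.py
```

```text
top (array([ 0.57956762,  0.19694229, -0.13666929]), np.float64(0.0005729203612354627))
scene (array([0.60144585, 0.16623693, 0.2589653 ]), np.float64(0.043341101237610924))
both (array([ 0.57883357,  0.19840781, -0.13573092]), np.float64(0.0022664193028551216))
```

```bash
cat > rack.py <<'E'
from pos import *
c,_=fit(Pt); 
kn=lambda th:np.r_[c[:2]+.138*np.array([np.cos(c[2]+np.pi+.35+th),np.sin(c[2]+np.pi+.35+th)])]
print("knob0",kn(0),"knob90",kn(np.pi/2),"proj top",proj("top",[*kn(0),.106]),"scene",proj("scene",[*kn(0),.106]))
print("seen top",np.array([423,635])/6+130,"scene",np.array([180,82])/5+(245,125))
tt=np.array([(195,375),(353,361),(510,347),(665,333)])/5+(255,150)-.4
ss=np.array([(91,227),(233,163),(364,103),(492,51)])/4+(75,165)-.4
ss=ss[::-1]  # scene right = +y ; top left = +y
X=tri(ss,tt);print(X)
print(np.diff(X,axis=0))
# rail ends top edges
rt=np.array([(80,172),(727,117),(730,145),(82,205)])/5+(255,150)-.4
P=onz("top",rt,.114);print(P)
E
python3 rack.py
```

```text
top (array([ 0.57956762,  0.19694229, -0.13666929]), np.float64(0.0005729203612354627))
scene (array([0.60144585, 0.16623693, 0.2589653 ]), np.float64(0.043341101237610924))
both (array([ 0.57883357,  0.19840781, -0.13573092]), np.float64(0.0022664193028551216))
knob0 [0.44469592 0.16772544] knob90 [0.60878447 0.06207059] proj top [[199.377098   235.41490798]] scene [[280.12474495 141.54992515]]
seen top [200.5        235.83333333] scene [281.  141.4]
[[ 0.46865356 -0.11226684  0.11607208  0.00170739]
 [ 0.47347105 -0.20688974  0.11838456  0.00054931]
 [ 0.47888226 -0.30140883  0.116217    0.00288644]
 [ 0.48396115 -0.39753242  0.11397483  0.00395592]]
[[ 0.00481749 -0.0946229   0.00231248 -0.00115808]
 [ 0.0054112  -0.09451909 -0.00216756  0.00233713]
 [ 0.00507889 -0.09612359 -0.00224217  0.00106948]]
[[ 0.59163375 -0.04932884  0.114     ]
 [ 0.61387415 -0.44832335  0.114     ]
 [ 0.59650575 -0.44884109  0.114     ]
 [ 0.57172253 -0.04981562  0.114     ]]
```

```bash
python3 - <<'E'
from pos import *
print(Pt,Ps)
c=fit(Pt)[0]
for y in [c[2]]:
    b=c[2]+np.pi+.35+np.arange(8)*np.pi/4
    H=np.c_[c[0]+.138*np.cos(b),c[1]+.138*np.sin(b),np.full(8,.042)]
    print(proj("scene",H).round(1)); print(hs, sc)
crop(S,"s_chk",245,125,395,235,5,proj("scene",H))
crop(T,"t_chk",130,130,260,250,6,list(proj("top",H))+list(proj("top",np.c_[c[0]+.158*np.cos(b),c[1]+.158*np.sin(b),np.full(8,.042)])))
can=onz("top",[[107,266]],.17);print("can",can)
print(go([.4447,.1677,.12]))
E
```

```text
top (array([ 0.57956762,  0.19694229, -0.13666929]), np.float64(0.0005729203612354627))
scene (array([0.60144585, 0.16623693, 0.2589653 ]), np.float64(0.043341101237610924))
both (array([ 0.57883357,  0.19840781, -0.13573092]), np.float64(0.0022664193028551216))
[[0.69558738 0.122121  ]
 [0.60908782 0.0623175 ]
 [0.50428544 0.08036669]
 [0.65431689 0.31335391]
 [0.55058871 0.33184308]] [[0.50344696 0.0839289 ]
 [0.60732992 0.06521956]
 [0.69396244 0.12570234]
 [0.71268016 0.23001763]]
[[279.2 156.5]
 [264.2 179.1]
 [276.2 205.6]
 [310.7 219.2]
 [345.3 209.9]
 [357.4 184.6]
 [342.1 160.1]
 [310.5 149.2]]
[[264.8877193  178.42807018]
 [276.9056     204.7856    ]
 [311.3880597  218.26036484]
 [346.07356948 208.90463215]] [array([265.4, 178.6]), array([277.4, 205. ]), array([311.6, 218.4]), array([346.4, 209.2])]
can [[0.36424875 0.42496065 0.17      ]]
(array([  88.5, -733.4, -471.6]), array([-0.  , -0.  ,  0.06]), {'time_s': 0.1, 'joints': array([-1.37181017e+00,  1.16454093e-01,  1.44217000e+00,  1.13750604e-05,
        1.58398083e+00, -3.77834536e-02]), 'qd': array([ 0.00117391, -0.00183089, -0.00196986, -0.00103927, -0.00107988,
        0.00011544]), 'effort': array([ 1.84582233e-03, -7.33666921e+01, -6.33789539e+01, -7.83925032e-07,
        5.33708473e-03, -2.64696860e-05]), 'tcp_pos': array([ 0.15830115, -0.65599356,  0.20774284]), 'tool_rot': array([ 2.09616377,  0.25039468, -2.09631188]), 'force': array([ 0.24680113, -0.47824641, -0.42745582]), 'moment': array([-0.05279563, -0.03789676, -0.00092886]), 'gripper_width': 0.08509666977043241})
```

View pics/s_chk.png

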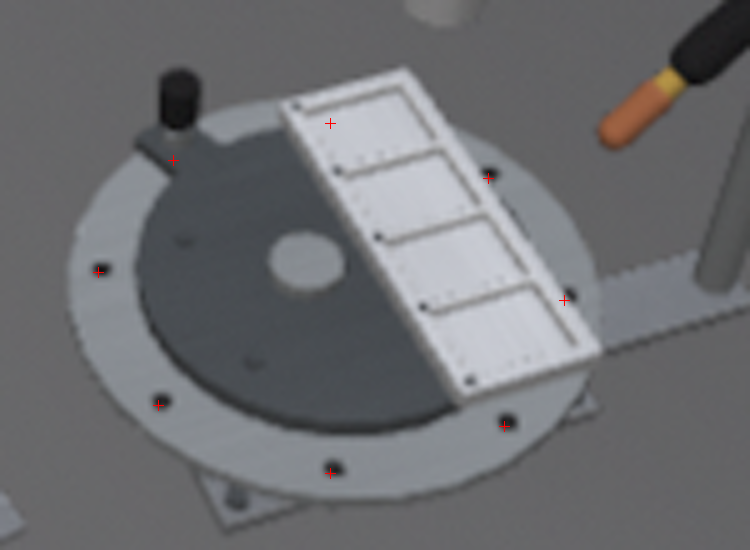

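View pics/t_chk.png

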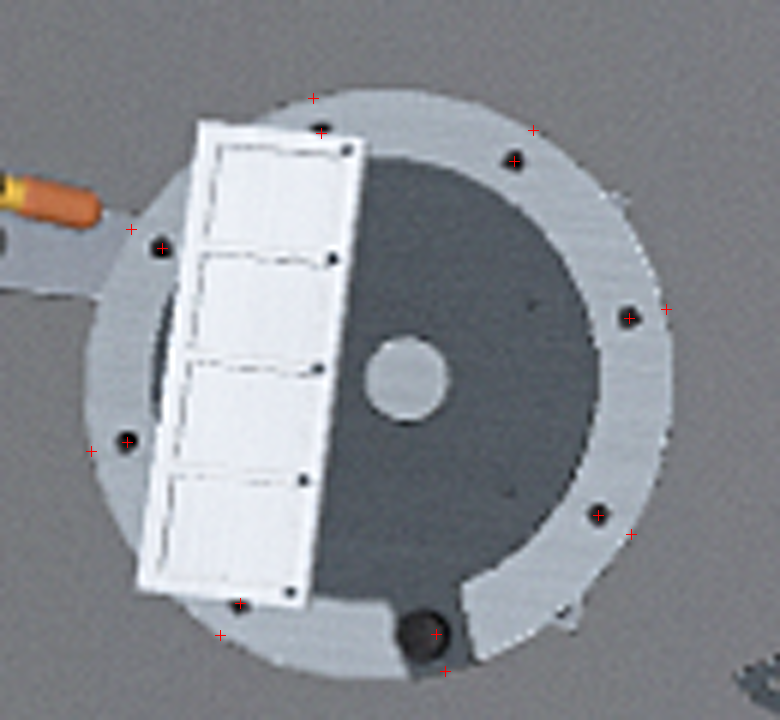

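drive_tool(moves=[[60,[-40,-100,-100],[0,0,0]],[60,[-40,-150,-150],[0,0,0]],[60,[-40,-200,-180],[0,0,0]],[60,[-40,-240,-210],[0,0,0]],[60,[-40,-280,-240],[0,0,0]],[60,[-40,-320,-270],[0,0,0]],[60,[-40,-360,-300],[0,0,0]],[60,[-40,-400,-330],[0,0,0]],[60,[-40,-440,-360],[0,0,0]],[60,[-40,-480,-380],[0,0,0]],[60,[-40,-520,-400],[0,0,0]],[60,[-40,-560,-420],[0,0,0]],[60,[-20,-600,-440],[0,0,0]],[60,[0,-640,-460],[0,0,0]],[60,[20,-680,-470],[0,0,0]],[60,[40,-710,-471],[0,0,0]],[60,[58,-735,-471],[0,0,0]],[60,[58,-735,-471],[0,0,0]],[60,[58,-735,-471],[0,0,0]],[60,[58,-735,-471],[0,0,0]]])

```text
time_s: 1.77
tcp_pos: [0.4344, 0.1113, 0.1688]
tool_rot: [2.096, 0.251, -2.096]
force: [0.6, -1.2, -0.5]
gripper_width: 0.0602
```

```bash
python3 - <<'E'
from h import *
print(go([.444,.169,.072])); s,p,M=st(); print(p)
E
```

```text
(array([ 96.8, -53.8, -22.9]), array([-0.  , -0.03,  0.06]), {'time_s': 1.7667, 'joints': array([ 1.93134024e-01, -3.85055121e-01,  1.95725764e+00,  1.00988753e-03,
        1.56893123e+00,  1.52687065e+00]), 'qd': array([ 1.02839198,  0.46967493, -0.09751282,  0.00102901, -0.37792749,
        1.02232429]), 'effort': array([-11.86799794, -38.91521573, -60.62213659,   0.19937001,
         1.3735313 ,  -2.60573588]), 'tcp_pos': array([0.43438229, 0.11125767, 0.16876773]), 'tool_rot': array([ 2.09649376,  0.25071661, -2.09568665]), 'force': array([ 0.63555006, -1.20316409, -0.49635099]), 'moment': array([-0.04985437, -0.02754355,  0.00274797]), 'gripper_width': 0.06018144588030634})
[0.43438229 0.11125767 0.16876773]
```

drive_tool(moves=[[60,[20,-40,-17],[0,0,0]],[60,[25,-54,-23],[0,0,0]],[60,[30,-54,-23],[0,0,0]],[60,[30,-54,-23],[0,0,0]],[60,[45,-54,-23],[0,0,0]],[60,[60,-54,-23],[0,0,0]],[60,[75,-54,-23],[0,0,0]],[60,[85,-54,-23],[0,0,0]],[60,[93,-54,-23],[0,0,0]],[60,[97,-54,-23],[0,0,0]],[60,[97,-54,-23],[0,0,0]],[60,[97,-54,-23],[0,0,0]]])

```text
time_s: 2.77
tcp_pos: [0.4443, 0.1691, 0.0724]
tool_rot: [2.097, 0.251, -2.095]
force: [0.7, 1.0, -0.7]
gripper_width: 0.0599
```

```bash
python3 - <<'E'
from h import *
T=env.capture("top");crop(T,"t1",140,180,260,290,5)
S=env.capture("scene");crop(S,"s1",225,100,345,200,5)
E
```

```text
(no output)
```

View pics/s1.png

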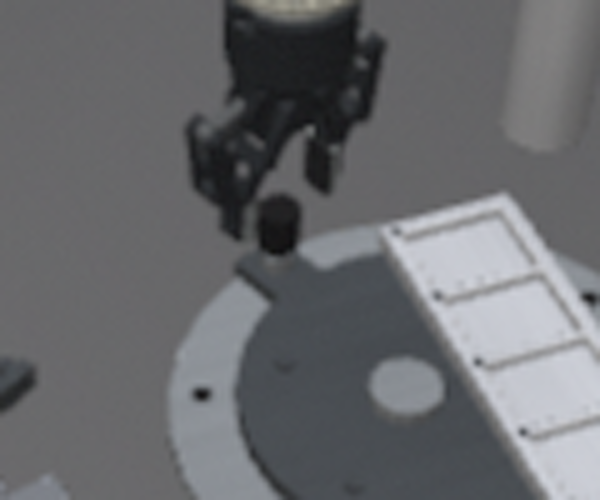

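drive_tool(moves=[[15,[0,0,0],[0,0,0]],[15,[0,0,0],[0,0,0]],[15,[0,0,0],[0,0,0]],[15,[0,0,0],[0,0,0]],[15,[0,0,0],[0,0,0]],[15,[0,0,0],[0,0,0]]], grip_force=50)

```text
time_s: 3.37
tcp_pos: [0.4447, 0.1694, 0.0733]
tool_rot: [2.099, 0.251, -2.094]
force: [-1.9, -1.4, 6.7]
gripper_width: 0.0235
```

drive_tool(moves=[[10,[-4,0,0],[0,0,0]],[10,[-8,0,0],[0,0,0]],[10,[-12,0,0],[0,0,0]],[10,[-14,0,0],[0,0,0]],[10,[-14,0,0],[0,0,0]],[10,[-14,0,0],[0,0,0]]])

```text
time_s: 3.87
tcp_pos: [0.4445, 0.1694, 0.0871]
tool_rot: [2.098, 0.251, -2.094]
force: [1.6, 0.2, -9.1]
gripper_width: 0.0232
```

```bash
python3 - <<'E'
from h import *
S=env.capture("scene");crop(S,"s2",225,100,345,200,5)
s,p,M=st();print(p,s["force"],s["gripper_width"])
c=np.array([.5788,.1984,-.1357]);a0=c[2]+np.pi+.35
f=lambda th:c[:2]+.138*np.array([np.cos(a0+th),np.sin(a0+th)])
for t in np.arange(0,18)*np.pi/2/17:
    d=np.r_[f(t)-f(0),0];print(np.degrees(t).round(1),(M.T@d*1000).round(1))
E
```

```text
[0.44454327 0.169345   0.08702277] [ 1.17706278  0.61061435 -8.67785545] 0.023671047629846682
0.0 [0. 0. 0.]
5.3 [-0.  12.7 -0.3]
10.6 [-0.  25.4 -1.8]
15.9 [-0.  37.9 -4.4]
21.2 [-0.  50.1 -8.2]
26.5 [ -0.   61.8 -13.1]
31.8 [ -0.   73.1 -19. ]
37.1 [ -0.   83.8 -26. ]
42.4 [ -0.   93.8 -33.9]
47.6 [ -0.  103.  -42.7]
52.9 [ -0.  111.4 -52.3]
58.2 [  0.  118.8 -62.7]
63.5 [  0.  125.2 -73.6]
68.8 [  0.  130.7 -85.2]
74.1 [ 1.00e-01  1.35e+02 -9.72e+01]
79.4 [ 1.000e-01  1.382e+02 -1.095e+02]
84.7 [ 1.000e-01  1.402e+02 -1.221e+02]
90.0 [ 1.000e-01  1.411e+02 -1.348e+02]
```

View pics/s2.png

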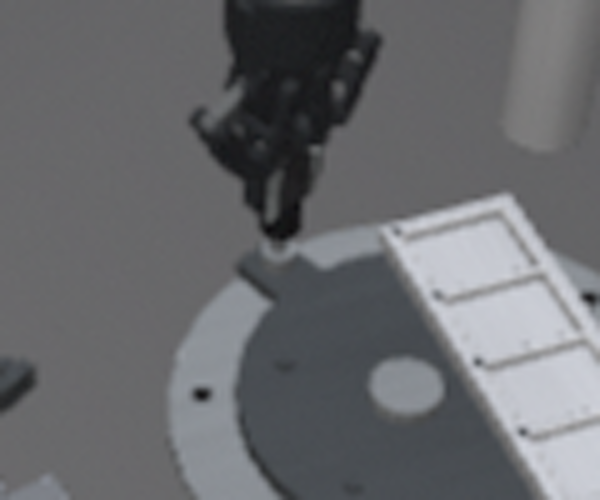

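drive_tool(moves=[[10,[0,6,0],[0,0,0]],[10,[0,13,0],[0,0,0]],[10,[0,25,-2],[0,0,0]],[10,[0,38,-4],[0,0,0]],[10,[0,50,-8],[0,0,0]],[10,[0,62,-13],[0,0,0]],[10,[0,73,-19],[0,0,0]],[10,[0,84,-26],[0,0,0]],[10,[0,94,-34],[0,0,0]],[10,[0,103,-43],[0,0,0]],[10,[0,111,-52],[0,0,0]],[10,[0,119,-63],[0,0,0]],[10,[0,125,-74],[0,0,0]],[10,[0,131,-85],[0,0,0]],[10,[0,135,-97],[0,0,0]],[10,[0,138,-110],[0,0,0]],[10,[0,140,-122],[0,0,0]],[10,[0,141,-129],[0,0,0]],[10,[0,141,-135],[0,0,0]],[10,[0,141,-135],[0,0,0]]])

```text
time_s: 5.58
tcp_pos: [0.61, 0.0637, 0.0868]
tool_rot: [2.098, 0.25, -2.094]
force: [2.8, -2.6, -8.8]
gripper_width: 0.0233
```

```bash
python3 - <<'E'
from h import *
S=env.capture("scene");crop(S,"s3",215,100,365,210,5)
s,p,M=st();print(p,s["force"],s["gripper_width"])
c=np.array([.5788,.1984,-.1357]);a0=c[2]+np.pi+.35
f=lambda th:c[:2]+.138*np.array([np.cos(a0+th),np.sin(a0+th)])
print(f(np.pi/2), np.degrees(np.arctan2(*(p[:2]-c[:2])[::-1])-a0+2*np.pi),np.linalg.norm(p[:2]-c[:2]))
E
```

```text
[0.60938254 0.0636472  0.08692109] [ 0.84973216 -4.11300753 -9.36120019] 0.023086876029949542
[0.60814756 0.06355668] 90.50835343715075 0.13817962443307388
```

View pics/s3.png

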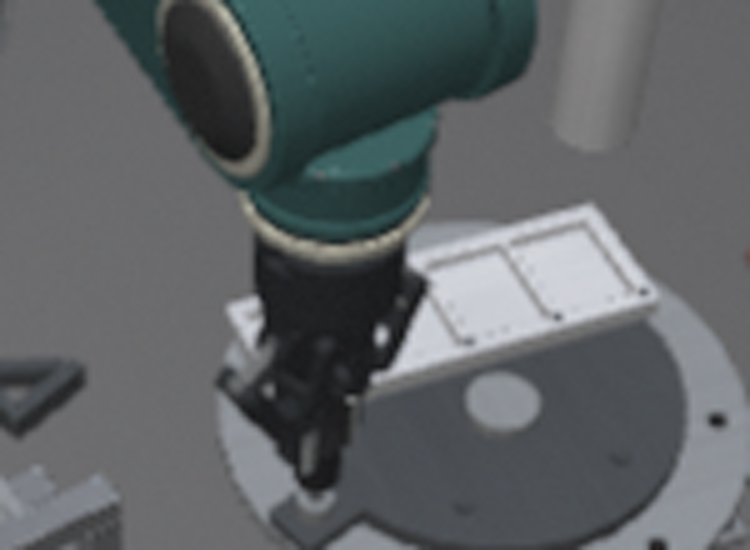

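drive_tool(moves=[[10,[0,0,1],[0,0,0]],[10,[4,0,1],[0,0,0]],[10,[8,0,1],[0,0,0]],[10,[12,0,1],[0,0,0]],[10,[14,0,1],[0,0,0]],[10,[14,0,1],[0,0,0]],[10,[14,0,1],[0,0,0]]], grip_force=25)

```text
time_s: 6.22
tcp_pos: [0.6088, 0.0634, 0.0735]
tool_rot: [2.099, 0.25, -2.092]
force: [2.0, -2.5, -0.9]
gripper_width: 0.0234
```

drive_tool(moves=[[50,[0,0,0],[0,0,0]],[60,[0,0,0],[0,0,0]],[60,[0,0,0],[0,0,0]],[60,[0,0,0],[0,0,0]],[60,[0,0,0],[0,0,0]]])

```text
time_s: 6.63
tcp_pos: [0.6088, 0.0635, 0.0736]
tool_rot: [2.099, 0.25, -2.092]
force: [1.0, -0.2, -0.4]
gripper_width: 0.0602
```

```bash
python3 - <<'E'
from h import *
S=env.capture("scene");crop(S,"s4",215,120,335,240,5)
s,p,M=st();print(p,s["force"],s["gripper_width"])
print(proj("scene",[[.608,.0635,.074],[.608,.0635,.106],[.608,.0635,.082],[.608,.0635,.114]]))
E
```

```text
[0.60876849 0.06344603 0.07355742] [ 0.78577249  0.38124543 -1.13233731] 0.0598955220463239
[[276.94835616 198.0635428 ]
 [277.41473685 190.66270037]
 [277.06316865 196.24133286]
 [277.53436576 188.76484848]]
```

View pics/s4.png

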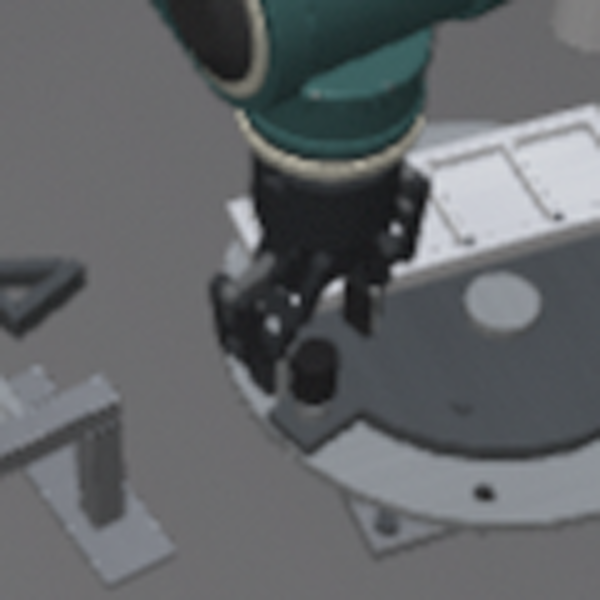

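drive_tool(moves=[[60,[-30,0,0],[0,0,0]],[60,[-70,0,0],[0,0,0]],[60,[-110,0,0],[0,0,0]],[60,[-120,40,30],[0,0,0]],[60,[-120,80,60],[0,0,0]],[60,[-120,120,90],[0,0,0]],[60,[-120,160,120],[0,0,0]],[60,[-120,180,130],[0,0,0]],[60,[-120,180,130],[0,0,0]]])

```text
time_s: 7.43
tcp_pos: [0.5226, -0.1457, 0.1935]
tool_rot: [2.1, 0.247, -2.093]
force: [1.3, 0.1, -0.3]
gripper_width: 0.0599
```

```bash
python3 - <<'E'
from h import *
T=env.capture("top");cv2.imwrite("pics/top5.png",T);crop(T,"t5",130,130,260,250,6)
S=env.capture("scene");cv2.imwrite("pics/scene5.png",S);crop(S,"s5",245,125,395,235,5);crop(S,"s5r",75,165,255,305,4)
s,p,M=st();print(p)
E
```

```text
[ 0.52345124 -0.14443287  0.19338429]
```

View pics/t5.png

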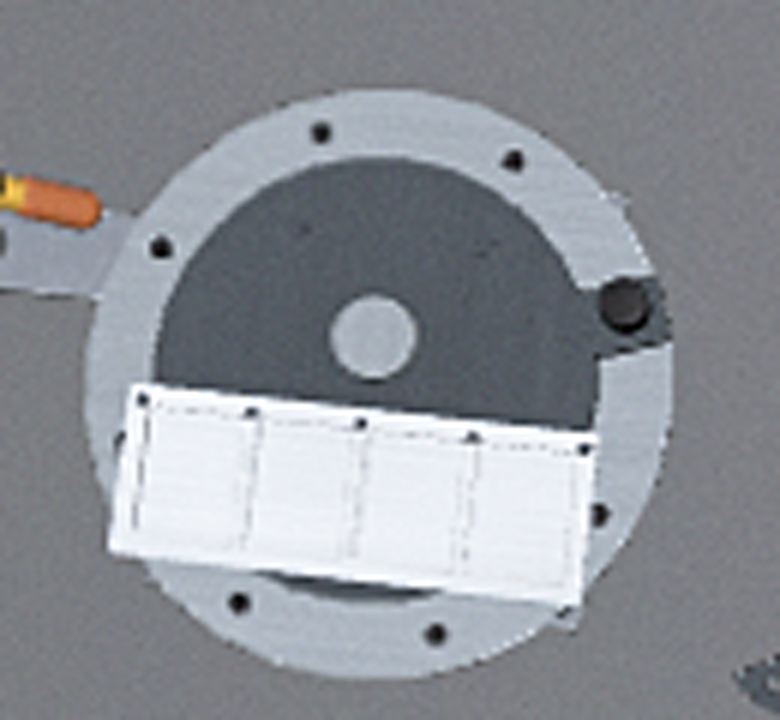

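View pics/s5.png

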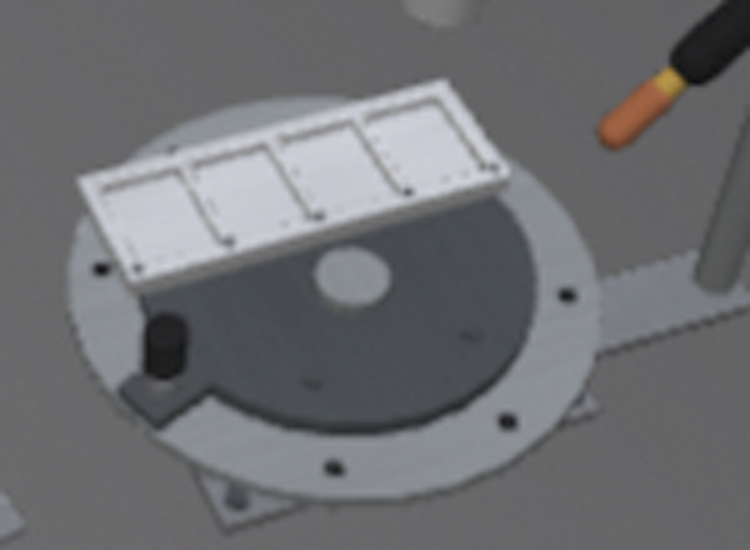

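View pics/s5r.png

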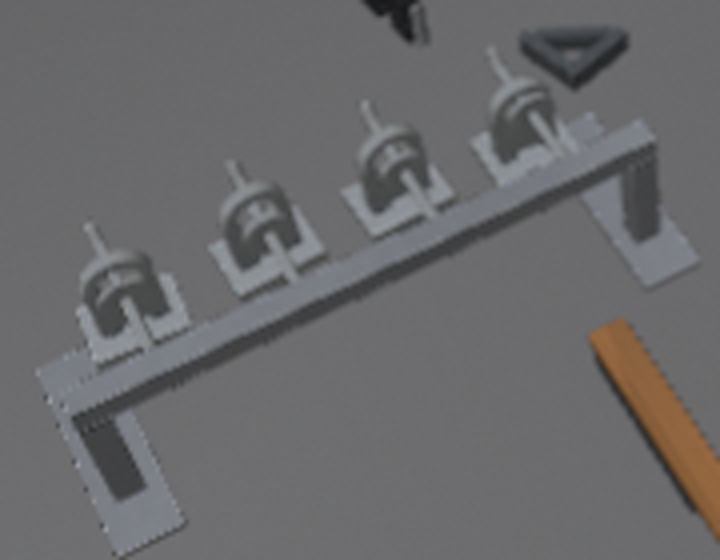

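```bash
python3 - <<'E'
from h import *
A=np.array([(133,383),(600,432),(578,605),(108,552)])/6+(130,130)-.42
B=np.array([(80,180),(447,82),(510,182),(140,284)])/5+(245,125)-.4
# refine: bright masks
for n,f,q in(("top","pics/top5.png",A),("scene","pics/scene5.png",B)):
    im=cv2.imread(f);g=im.min(2);m=np.zeros_like(g);cv2.fillPoly(m,[np.int32(q+np.sign(q-q.mean(0))*4)],255)
    th=205 if n=="top" else 165
    b=((g>th)&(m>0)).astype(np.uint8);cs=max(cv2.findContours(b,cv2.RETR_EXTERNAL,cv2.CHAIN_APPROX_NONE)[0],key=cv2.contourArea)
    P=onz(n,cs.reshape(-1,2),.072)[:,:2]
    r=cv2.minAreaRect(np.float32(P*1000));print(n,"rect",r)
    print(n,"manual",onz(n,q,.072)[:,:2].round(4).tolist(),onz(n,q,.072).mean(0))
c=np.array([.5788,.1984,-.1357]);Px=np.array([np.cos(c[2]),np.sin(c[2])]);print("pred",c[:2]-.062*Px)
# hooks
S=cv2.imread("pics/scene5.png")
mid=np.array([.5935,-.2491]);t=.055;X=np.array([np.cos(t),np.sin(t)]);Y=np.array([-X[1],X[0]])
H=[mid-.085*X+y*Y for y in(.1425,.0475,-.0475,-.1425)];print(H)
pts=[];
for h in H: pts+=[[*h,.104],[*(h+.032*-X),.117],[*h,.118],[*(h+.023*Y),.09],[*(h-.023*Y),.09]]
crop(S,"s5h",75,165,255,305,4,proj("scene",pts))
crop(cv2.imread("pics/top0.png"),"t0h",255,150,410,240,5,proj("top",pts))
E
```

```text
top rect ((517.8880004882812, 206.17413330078125), (246.08909606933594, 88.07439422607422), 82.11053466796875)
top manual [[0.5785, 0.3204], [0.546, 0.0772], [0.4576, 0.0906], [0.491, 0.3337]] [0.51827442 0.20549524 0.072     ]
scene rect ((515.5517578125, 209.102294921875), (247.03834533691406, 88.74884796142578), 82.26286315917969)
scene manual [[0.4579, 0.0939], [0.4919, 0.3368], [0.5813, 0.3205], [0.5471, 0.0844]] [0.51956497 0.20892231 0.072     ]
pred [0.51736997 0.2067876 ]
[array([ 0.50079498, -0.11148812]), array([ 0.50601735, -0.20634447]), array([ 0.51123971, -0.30120082]), array([ 0.51646208, -0.39605717])]
```

View pics/s5h.png

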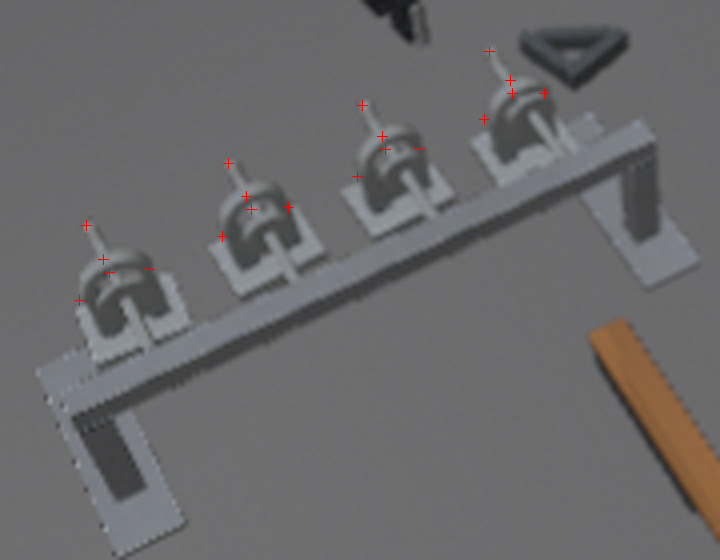

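View pics/t0h.png

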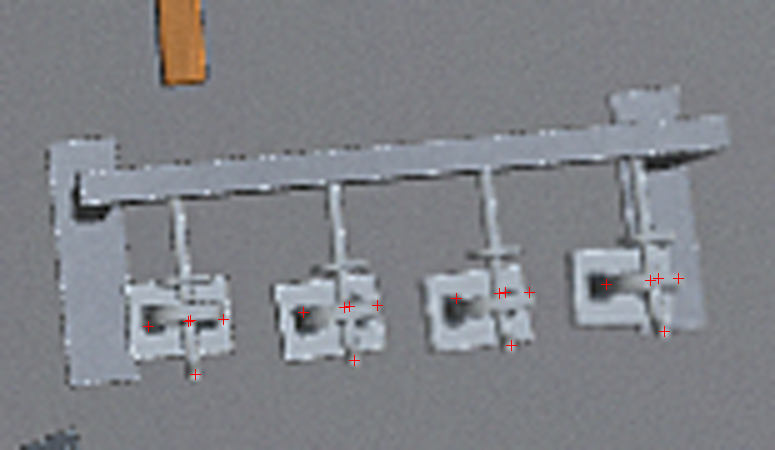

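```bash
python3 - <<'E'
from h import *
T=cv2.imread("pics/top0.png")
a=cv2.resize(T[185:222,275:335],None,fx=12,fy=12,interpolation=cv2.INTER_CUBIC)
cv2.imwrite("pics/a.png",a)
a=cv2.resize(T[182:220,335:399],None,fx=12,fy=12,interpolation=cv2.INTER_CUBIC)
cv2.imwrite("pics/b.png",a)
E
```

```text
(no output)
```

View pics/a.png

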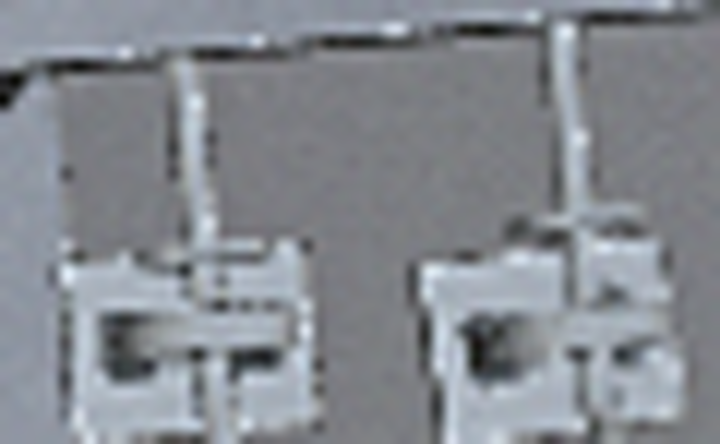

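View pics/b.png

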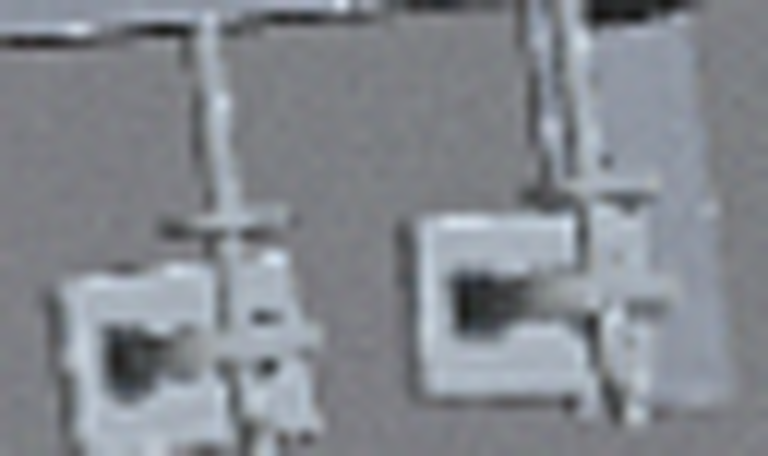

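```bash
python3 - <<'E'
from h import *
E={1:((275,185),[(70,262),(308,245),(318,422),(85,440)]),2:((275,185),[(425,265),(665,243),(685,420),(445,442)]),
3:((335,182),[(60,288),(288,257),(318,430),(85,452)]),4:((335,182),[(418,220),(645,208),(655,392),(428,398)])}
mid=np.array([.5935,-.2491]);t=.055;X=np.array([np.cos(t),np.sin(t)]);Y=np.array([-X[1],X[0]])
H=[mid-.085*X+y*Y for y in(.1425,.0475,-.0475,-.1425)]
for k,(o,c) in E.items():
    P=onz("top",(np.array(c)+.5)/12-.5+o,.052)[:,:2]
    TL,TR,BR,BL=P;y=(TL+BL-TR-BR)/2;x=(TL+TR-BL-BR)/2
    d=P.mean(0)-H[k-1]
    print(k,P.mean(0).round(4),"size",np.linalg.norm(x).round(4),np.linalg.norm(y).round(4),"yaw",np.arctan2(x[1],x[0]).round(3),np.arctan2(-y[0],y[1]).round(3),"rel hook",(d@X).round(4),(d@Y).round(4))
E
```

```text
1 [ 0.5057 -0.1128] size 0.0465 0.062 yaw 0.03 0.042 rel hook 0.0048 -0.0016
2 [ 0.5025 -0.2075] size 0.0467 0.0638 yaw 0.065 0.057 rel hook -0.0035 -0.001
3 [ 0.5051 -0.3017] size 0.0449 0.0624 yaw 0.108 0.078 rel hook -0.0062 -0.0002
4 [ 0.5156 -0.3969] size 0.0482 0.0622 yaw -0.009 0.004 rel hook -0.0009 -0.0008
```

```bash
python3 - <<'E'
from h import *
print(go([.505,-.1115,.053],.04+np.pi/2)[:2])
E
```

```text
(array([140.3, -36.4,  10.8]), array([ 1.111e+01, -2.000e-01, -1.000e-02]))
```

drive_tool(moves=[[62,[20,-36,11],[6,0,0]],[62,[40,-36,11],[11,0,0]],[62,[60,-36,11],[11,0,0]],[62,[60,-36,11],[11,0,0]],[62,[80,-36,11],[11,0,0]],[62,[100,-36,11],[11,0,0]],[62,[120,-36,11],[11,0,0]],[62,[130,-36,11],[11,0,0]],[62,[136,-36,11],[11,0,0]],[62,[140,-36,11],[11,0,0]],[62,[140,-36,11],[11,0,0]]])

```text
time_s: 8.45
tcp_pos: [0.5051, -0.1118, 0.0536]
tool_rot: [2.204, 0.047, -2.196]
force: [-0.2, 0.4, -0.1]
gripper_width: 0.062
```

```bash
python3 - <<'E'
from h import *
S=env.capture("scene");crop(S,"s6",165,150,285,250,6)
s,p,M=st();print(p)
E
```

```text
[ 0.50530511 -0.11190241  0.05409053]
```

View pics/s6.png

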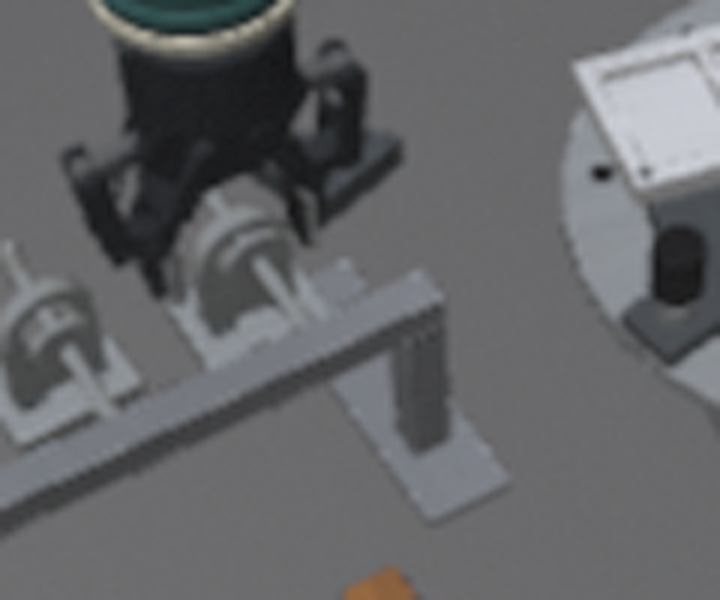

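drive_tool(moves=[[40,[0,0,0],[0,0,0]],[40,[0,0,0],[0,0,0]],[40,[0,0,0],[0,0,0]],[40,[0,0,0],[0,0,0]],[40,[0,0,0],[0,0,0]],[40,[0,0,0],[0,0,0]]], grip_force=80)

```text
time_s: 9.0
tcp_pos: [0.5062, -0.1122, 0.0557]
tool_rot: [2.207, 0.046, -2.193]
force: [0.0, -0.8, 6.1]
gripper_width: 0.0441
```

drive_tool(moves=[[40,[-5,0,0],[0,0,0]],[40,[-10,0,0],[0,0,0]],[40,[-14,0,0],[0,0,0]],[40,[-14,0,0],[0,0,0]],[40,[-14,0,0],[0,0,0]]])

```text
time_s: 9.42
tcp_pos: [0.5062, -0.1122, 0.0699]
tool_rot: [2.207, 0.046, -2.192]
force: [1.0, -0.1, -4.6]
gripper_width: 0.0441
```

```bash
python3 - <<'E'
from h import *
s,p,M=st();print(M.round(3))
S=env.capture("scene");crop(S,"s7",165,150,285,250,6)
E
```

```text
[[ 0.007  0.042 -0.999]
 [-0.001 -0.999 -0.042]
 [-1.     0.001 -0.007]]
```

View pics/s7.png

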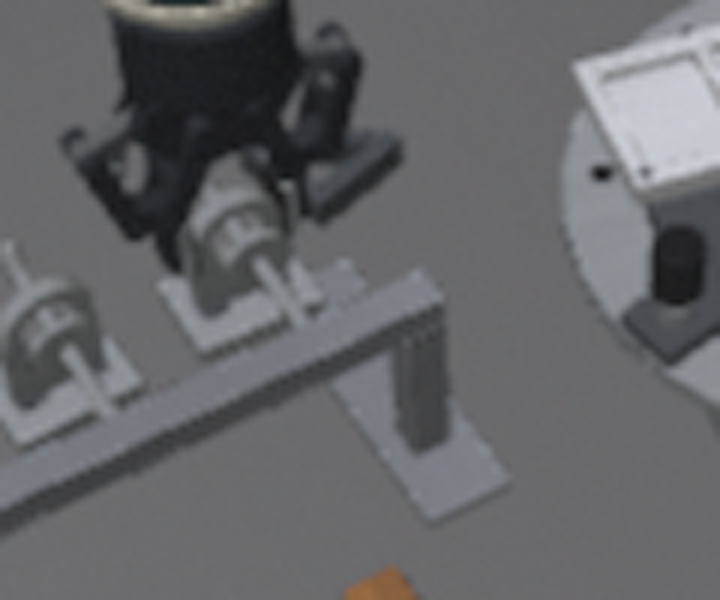

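drive_tool(moves=[[40,[0,0,5],[0,0,0]],[40,[0,0,12],[0,0,0]],[40,[0,0,20],[0,0,0]],[40,[0,1,28],[0,0,0]],[40,[0,1,36],[0,0,0]],[40,[0,1,44],[0,0,0]],[40,[0,1,52],[0,0,0]],[40,[0,1,60],[0,0,0]],[40,[0,1,66],[0,0,0]],[40,[0,1,66],[0,0,0]]])

```text
time_s: 10.3
tcp_pos: [0.4391, -0.116, 0.0693]
tool_rot: [2.207, 0.045, -2.193]
force: [0.1, 0.6, -4.4]
gripper_width: 0.0441
```

```bash
python3 - <<'E'
from h import *
S=env.capture("scene");crop(S,"s8",155,110,295,230,5)
c=np.array([.5175,.2070]);Py=np.array([.1353,.9908])
for a in(.087,.029,-.029,-.087): print((c+a*Py).round(4))
t=c+.087*Py
print(go([t[0],t[1],.18],-.1357)[:2], go([.44,.1,.18],-.1357)[:2])
E
```

```text
[0.5293 0.2932]
[0.5214 0.2357]
[0.5136 0.1783]
[0.5057 0.1208]
(array([-110.3, -405. , -107.3]), array([-79.83,  -0.29,  -0.32])) (array([-110.8, -215.7,  -10. ]), array([-79.83,  -0.29,  -0.32]))
```

View pics/s8.png

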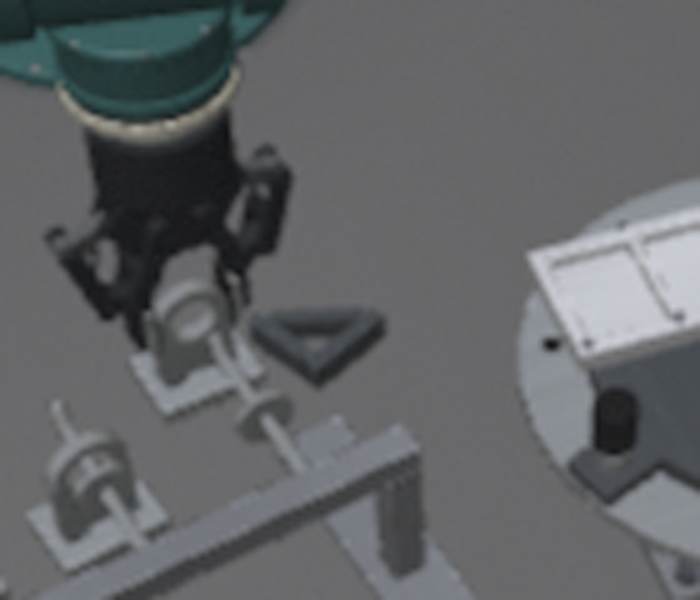

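drive_tool(moves=[[40,[-35,0,0],[0,0,0]],[40,[-70,0,0],[0,0,0]],[40,[-105,-10,0],[-5,0,0]],[40,[-110,-40,-5],[-12,0,0]],[40,[-110,-75,-15],[-19,0,0]],[40,[-110,-110,-25],[-26,0,0]],[40,[-110,-145,-35],[-33,0,0]],[40,[-110,-180,-45],[-40,0,0]],[40,[-110,-215,-55],[-47,0,0]],[40,[-110,-250,-65],[-54,0,0]],[40,[-110,-285,-75],[-61,0,0]],[40,[-110,-320,-85],[-68,0,0]],[40,[-110,-355,-95],[-75,0,0]],[40,[-110,-385,-102],[-80,0,0]],[40,[-110,-400,-106],[-80,0,0]],[40,[-110,-405,-107],[-80,0,0]],[40,[-110,-405,-107],[-80,0,0]],[40,[-110,-405,-107],[-80,0,0]]])

```text
time_s: 11.85
tcp_pos: [0.529, 0.2925, 0.1795]
tool_rot: [1.31, 1.137, -1.303]
force: [0.3, -0.8, -5.0]
gripper_width: 0.0438
```

```bash
cat > goto.py <<'E'
from h import *
C=np.array([.5175,.2070]);Py=np.array([.1353,.9908]);Px=np.array([.9908,-.1353])
def pk(a): return C+a*Py
E
python3 - <<'E'
from goto import *
t=pk(.087)
print(go([*t,.12],-.1357)[:2]); s,p,M=st();print(p,s["force"],s["gripper_width"],s["joints"].round(2))
S=env.capture("scene");crop(S,"s9",280,80,400,180,6)
T=env.capture("top");crop(T,"t9",130,140,250,240,6)
E
```

```text
(array([59.5, -0.2, -0.7]), array([ 0.09,  0.02, -0.39]))
[0.52901869 0.29254551 0.17954246] [ 0.2819294  -0.79382822 -4.9872291 ] 0.0438309949012577 [ 0.47 -0.03  1.64 -0.    1.53  0.6 ]
```

View pics/s9.png

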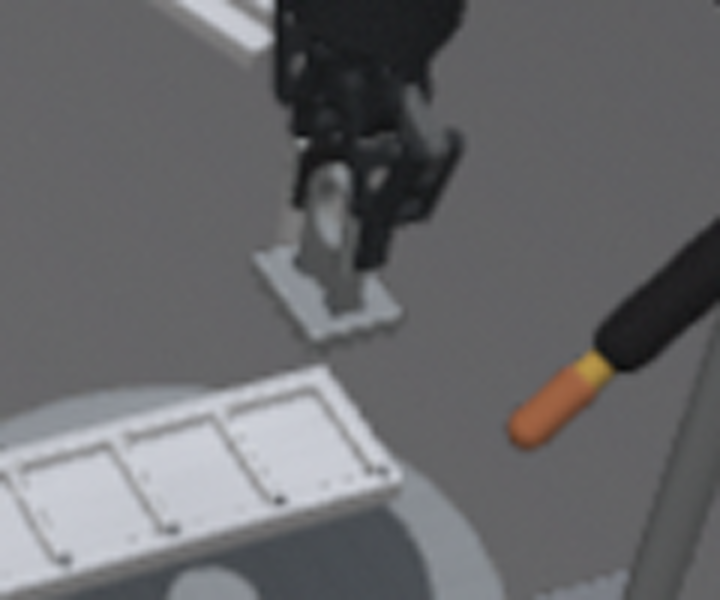

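View pics/t9.png

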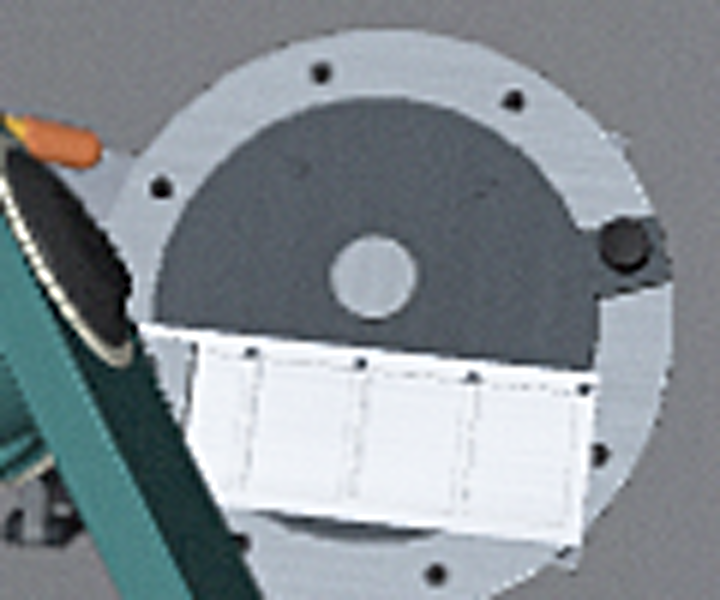

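```bash
python3 - <<'E'
from goto import *
S=env.capture("scene");cv2.imwrite("pics/scene10.png",S)
s,p,M=st();print(p)
# predicted base corners, eye centred on TCP
x=M[:,2]; y=M[:,1]; o=p-np.array([0,0,.0157])
pts=[o+a*.024*x+b*.032*y+[0,0,h] for h in(0,.012) for a in(-1,1) for b in(-1,1)]
crop(S,"s10",315,112,355,142,18,proj("scene",pts));crop(S,"s10c",315,112,355,142,18)
# anchor calibration: pocket corners predicted
E
```

```text
[0.52910111 0.29208014 0.18002537]
```

View pics/s10.png

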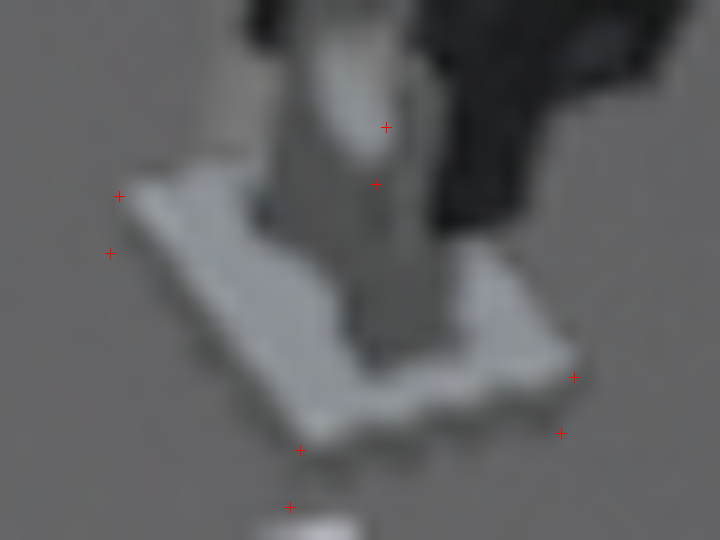

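```bash
python3 - <<'E'
from goto import *
print(go([*pk(.087),.095],-.1357)[:2])
E
```

```text
(array([85. , -0.6, -1.1]), array([ 0.06, -0.02, -0.42]))
```

drive_tool(moves=[[40,[25,-0.6,-1.1],[0,0,-0.4]],[40,[50,-0.6,-1.1],[0,0,-0.4]],[40,[70,-0.6,-1.1],[0,0,-0.4]],[40,[80,-0.6,-1.1],[0,0,-0.4]],[40,[83,-0.6,-1.1],[0,0,-0.4]],[40,[83,-0.6,-1.1],[0,0,-0.4]],[40,[83,-0.6,-1.1],[0,0,-0.4]]])

```text
time_s: 12.58
tcp_pos: [0.5298, 0.2932, 0.0985]
tool_rot: [1.31, 1.142, -1.306]
force: [0.5, -0.1, -4.3]
gripper_width: 0.0438
```

```bash
python3 - <<'E'
from goto import *
print(go([*pk(.087),.080],-.1357)[:2])
S=env.capture("scene");crop(S,"s11",300,110,360,160,12)
s,p,M=st();print(p,s["force"])
E
```

```text
(array([18.5, -0.6,  0.1]), array([ 0.04, -0.07, -0.1 ]))
[0.52991862 0.29332082 0.09868258] [-0.04085361  0.64797747 -5.01532993]
```

View pics/s11.png

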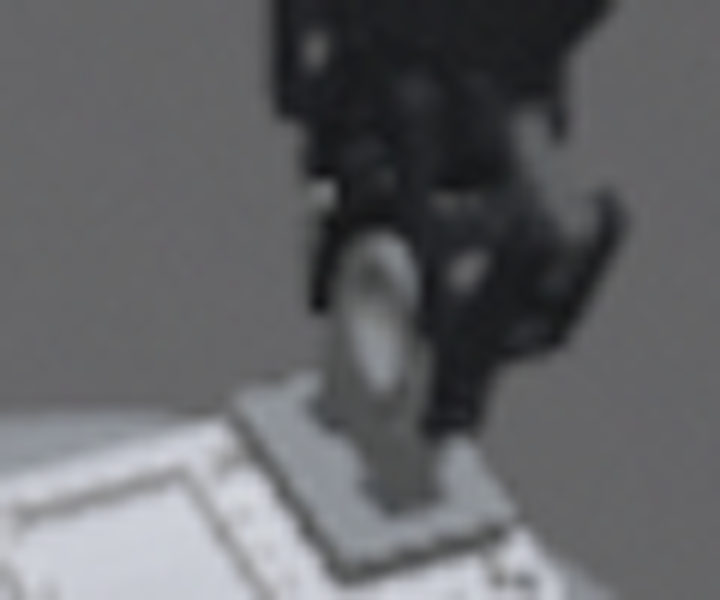

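drive_tool(moves=[[40,[6,-0.5,0],[0,0,0]],[40,[10,-0.5,0],[0,0,0]],[40,[13,-0.5,0],[0,0,0]],[40,[15,-0.5,0],[0,0,0]],[40,[15,-0.5,0],[0,0,0]]])

```text
time_s: 13.05
tcp_pos: [0.5292, 0.2933, 0.083]
tool_rot: [1.309, 1.142, -1.306]
force: [-0.0, -0.3, -4.6]
gripper_width: 0.0441
```

drive_tool(moves=[[40,[1,0,0],[0,0,0]],[40,[2,0,0],[0,0,0]],[40,[2.5,0,0],[0,0,0]],[40,[2.5,0,0],[0,0,0]]])

```text
time_s: 13.38
tcp_pos: [0.5296, 0.2935, 0.0814]
tool_rot: [1.31, 1.142, -1.305]
force: [0.8, -1.0, 3.9]
gripper_width: 0.0437
```

drive_tool(moves=[[50,[0,0,0],[0,0,0]],[60,[0,0,0],[0,0,0]],[60,[0,0,0],[0,0,0]],[60,[0,0,0],[0,0,0]],[60,[-20,0,0],[0,0,0]],[60,[-55,0,0],[0,0,0]],[60,[-90,0,0],[0,0,0]],[60,[-120,0,0],[0,0,0]],[60,[-120,0,40],[0,0,0]],[60,[-120,0,80],[0,0,0]],[60,[-120,0,120],[0,0,0]],[60,[-120,0,120],[0,0,0]]])

```text
time_s: 14.38
tcp_pos: [0.5126, 0.1698, 0.2017]
tool_rot: [1.312, 1.139, -1.307]
force: [-0.7, 0.2, -0.3]
gripper_width: 0.0598
```

```bash
python3 - <<'E'
from goto import *
S=env.capture("scene");crop(S,"s12",290,100,370,160,9);crop(S,"s12r",75,165,255,305,4)
s,p,M=st();print(p,s["force"]); print(M.round(2))
print(go([.5025,-.2065,.17],.055+np.pi/2)[:2])
E
```

```text
[0.51301909 0.17194028 0.20170185] [-0.14908078  0.10763365 -0.18295944]
[[ 0.    0.99 -0.14]
 [ 0.   -0.14 -0.99]
 [-1.    0.   -0.  ]]
(array([ 31.2,  41.5, 376.3]), array([78.94, -0.23, -0.1 ]))
```

View pics/s12.png

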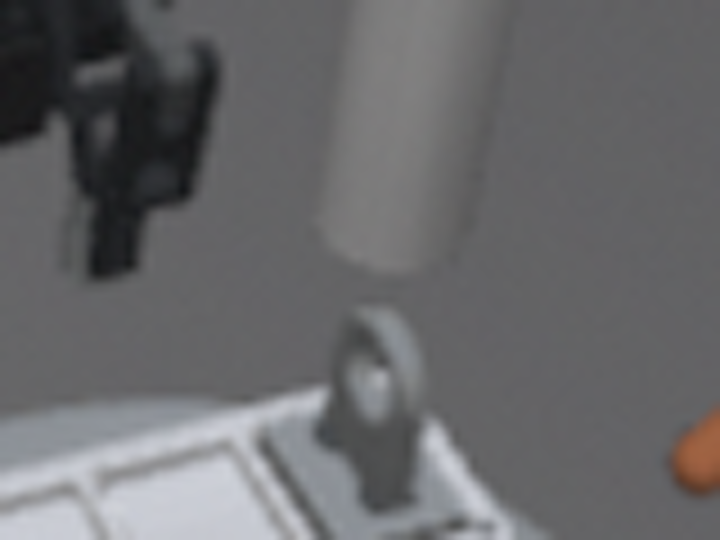

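View pics/s12r.png

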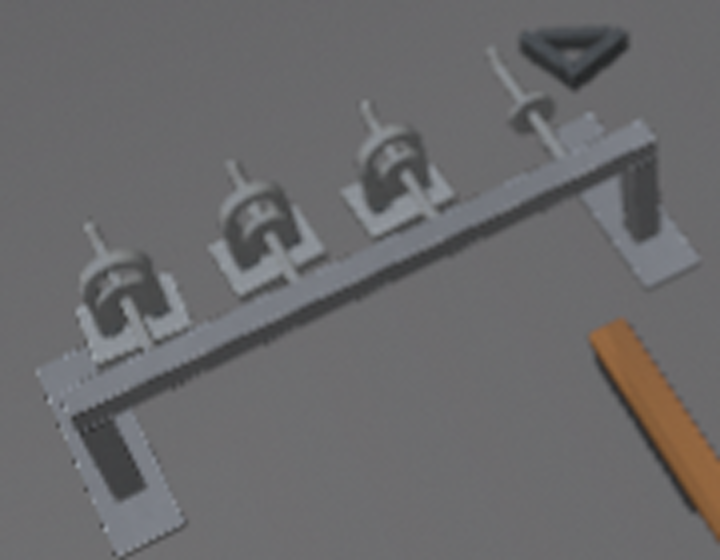

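drive_tool(moves=[[62,[0,4,35],[7,0,0]],[62,[0,8,70],[14,0,0]],[62,[0,12,105],[21,0,0]],[62,[0,16,140],[28,0,0]],[62,[5,20,175],[35,0,0]],[62,[10,24,210],[42,0,0]],[62,[15,28,245],[49,0,0]],[62,[20,32,280],[56,0,0]],[62,[25,36,315],[63,0,0]],[62,[28,39,350],[70,0,0]],[62,[31,41,370],[77,0,0]],[62,[31,41,377],[79,0,0]],[62,[31,41,377],[79,0,0]],[62,[31,41,377],[79,0,0]],[62,[31,41,377],[79,0,0]]])

```text
time_s: 15.68
tcp_pos: [0.5023, -0.2058, 0.1704]
tool_rot: [2.197, 0.065, -2.188]
force: [0.8, 0.6, 0.9]
gripper_width: 0.0621
```

```bash
python3 - <<'E'
from goto import *
print(go([.5020,-.207,.053],.058+np.pi/2)[:2])
S=env.capture("scene");crop(S,"s13",75,165,255,305,4)
E
```

```text
(array([117.4,   1.3,   0.9]), array([-0.01, -0.24,  0.07]))
```

View pics/s13.png

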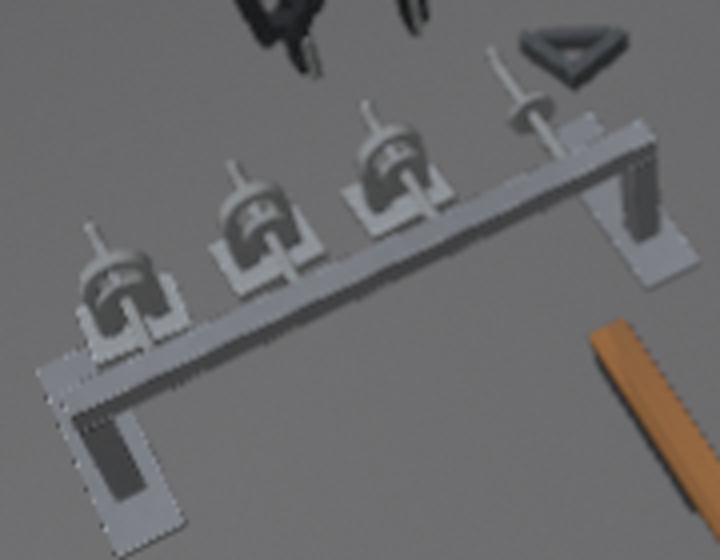

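Rack eyes unchanged (eye2 plate at crop (390,155)). Go down over eye2 and grip.

drive_tool(moves=[[62,[25,1,1],[0,0,0]],[62,[50,1,1],[0,0,0]],[62,[75,1,1],[0,0,0]],[62,[95,1,1],[0,0,0]],[62,[108,1,1],[0,0,0]],[62,[115,1,1],[0,0,0]],[62,[117,1,1],[0,0,0]],[62,[117,1,1],[0,0,0]],[40,[117,1,1],[0,0,0]],[40,[117,1,1],[0,0,0]],[40,[117,1,1],[0,0,0]],[40,[117,1,1],[0,0,0]],[40,[117,1,1],[0,0,0]],[40,[117,1,1],[0,0,0]]], grip_force=80)

```text
time_s: 16.9
tcp_pos: [0.5027, -0.2074, 0.0553]
tool_rot: [2.199, 0.063, -2.185]
force: [-1.1, -1.1, 5.5]
gripper_width: 0.044
```

drive_tool(moves=[[40,[-5,0,0],[0,0,0]],[40,[-10,0,0],[0,0,0]],[40,[-14,0,0],[0,0,0]],[40,[-14,0,0],[0,0,0]],[40,[-14,0,0],[0,0,0]]])

```text
time_s: 17.32
tcp_pos: [0.5026, -0.2074, 0.0696]
tool_rot: [2.2, 0.063, -2.184]
force: [0.4, -0.1, -5.4]
gripper_width: 0.0442
```

drive_tool(moves=[[40,[0,0,5],[0,0,0]],[40,[0,0,12],[0,0,0]],[40,[0,0,20],[0,0,0]],[40,[0,0,28],[0,0,0]],[40,[0,0,36],[0,0,0]],[40,[0,0,44],[0,0,0]],[40,[0,0,52],[0,0,0]],[40,[0,0,60],[0,0,0]],[40,[0,0,62],[0,0,0]],[40,[-35,0,62],[0,0,0]],[40,[-70,0,62],[0,0,0]],[40,[-105,0,62],[0,0,0]],[40,[-110,0,62],[0,0,0]],[40,[-110,0,62],[0,0,0]]])

```text
time_s: 18.48
tcp_pos: [0.4408, -0.2114, 0.1817]
tool_rot: [2.203, 0.06, -2.179]
force: [0.5, -0.7, -4.5]
gripper_width: 0.0441
```

```bash
python3 - <<'E'
from goto import *
print(go([*pk(.029),.18],-.1357)[:2])
S=env.capture("scene");crop(S,"s14",75,105,275,255,4)
s,p,M=st();print(p,s["force"],s["gripper_width"])
E
```

```text
(array([   1.5, -441.8, -106.2]), array([-78.93,  -0.4 ,  -0.57]))
[ 0.44010018 -0.21100612  0.17927763] [ 0.05677768 -0.13448883 -5.79553711] 0.04420632590584848
```

View pics/s14.png

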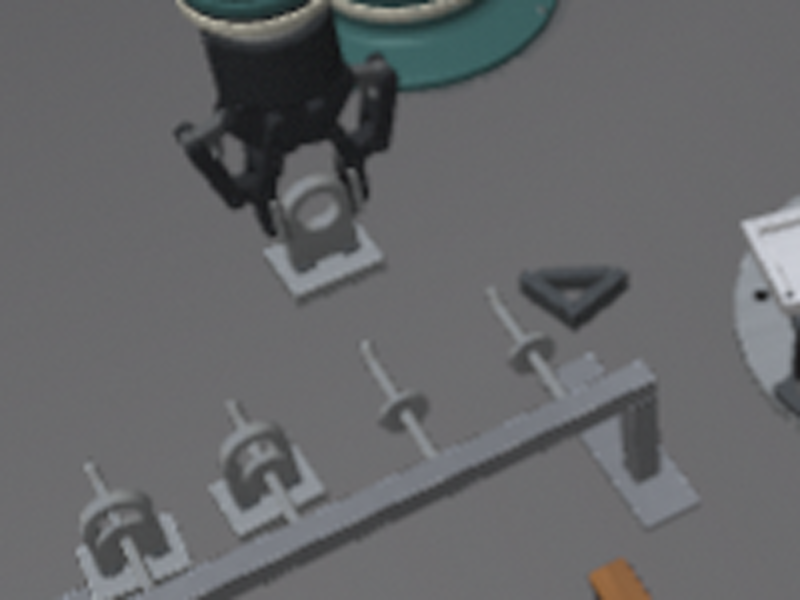

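drive_tool(moves=[[40,[0,-35,-8],[-7,0,0]],[40,[0,-70,-16],[-14,0,0]],[40,[0,-105,-25],[-21,0,0]],[40,[0,-140,-33],[-28,0,0]],[40,[0,-175,-42],[-35,0,0]],[40,[0,-210,-50],[-42,0,0]],[40,[0,-245,-59],[-49,0,0]],[40,[0,-280,-67],[-56,0,0]],[40,[0,-315,-76],[-63,0,0]],[40,[0,-350,-84],[-70,0,0]],[40,[0,-385,-93],[-77,0,0]],[40,[0,-415,-100],[-79,0,0]],[40,[0,-435,-105],[-79,0,0]],[40,[0,-442,-106],[-79,0,0]],[40,[0,-442,-106],[-79,0,0]],[40,[0,-442,-106],[-79,0,0]],[40,[0,-442,-106],[-79,0,0]]])

```text
time_s: 19.95
tcp_pos: [0.5202, 0.2353, 0.1786]
tool_rot: [1.311, 1.136, -1.303]
force: [-0.5, -0.4, -4.7]
gripper_width: 0.0438
```

```bash
cat > chk.py <<'E'
from goto import *
import sys
a=float(sys.argv[1]);off=float(sys.argv[2]);nm=sys.argv[3]
print(go([*pk(a),.098],-.1357)[:2])
s,p,M=st();print(p,s["force"],s["gripper_width"])
S=env.capture("scene")
x=M[:,2]; y=M[:,1]; o=p-np.array([0,0,off])+np.array([-.0006,.0016,0])  # scene bias
P=proj("scene",[o+a*.024*x+b*.032*y+[0,0,h] for h in(0,.012) for a in(-1,1) for b in(-1,1)])
c=P.mean(0).astype(int);crop(S,nm,c[0]-20,c[1]-15,c[0]+20,c[1]+15,18,P)
E
python3 chk.py .029 .0153 s15
```

```text
(array([80.6,  0.6, -0.6]), array([ 0.03,  0.03, -0.41]))
[0.52020651 0.2353336  0.17862824] [-0.54415068 -0.38516833 -4.68220767] 0.043796606646769494
```

View pics/s15.png

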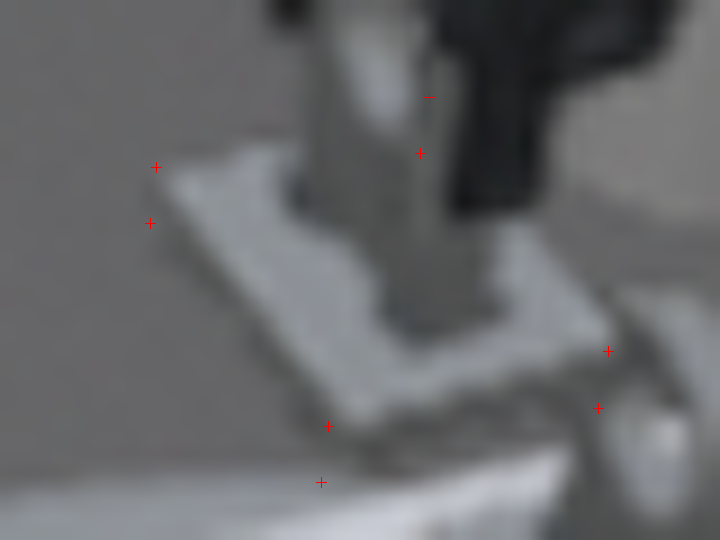

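drive_tool(moves=[[40,[25,0.6,1.0],[0,0,-0.4]],[40,[50,0.6,1.0],[0,0,-0.4]],[40,[70,0.6,1.0],[0,0,-0.4]],[40,[80,0.6,1.0],[0,0,-0.4]],[40,[80,0.6,1.0],[0,0,-0.4]],[40,[80,0.6,1.0],[0,0,-0.4]],[40,[80,0.6,1.0],[0,0,-0.4]]])

```text
time_s: 20.58
tcp_pos: [0.5221, 0.2341, 0.1007]
tool_rot: [1.31, 1.14, -1.306]
force: [-0.4, 0.0, -3.8]
gripper_width: 0.0438
```

```bash
python3 chk.py .029 .0153 s16; python3 - <<'E'
from goto import *
S=env.capture("scene");crop(S,"s16b",285,110,355,170,10)
E
```

```text
(array([ 2.7, -0.9, -1.5]), array([-0.01, -0.04, -0.14]))
[0.52207733 0.23409938 0.10073056] [-0.42323977  0.02964263 -3.769984  ] 0.043765296406014335
```

View pics/s16b.png

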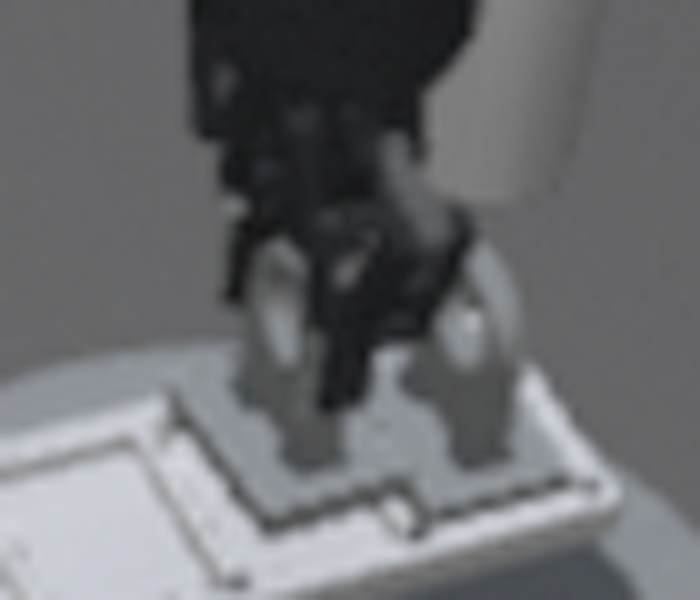

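drive_tool(moves=[[40,[6,-0.7,0],[0,0,0]],[40,[10,-0.7,0],[0,0,0]],[40,[14,-0.7,0],[0,0,0]],[40,[16,-0.7,0],[0,0,0]],[40,[17,-0.7,0],[0,0,0]],[40,[17,-0.7,0],[0,0,0]]])

```text
time_s: 21.18
tcp_pos: [0.5211, 0.2343, 0.0832]
tool_rot: [1.309, 1.141, -1.307]
force: [-2.3, -0.1, -6.6]
gripper_width: 0.044
```

drive_tool(moves=[[40,[1,0,0],[0,0,0]],[40,[2,0,0],[0,0,0]],[40,[3,0,0],[0,0,0]],[40,[3,0,0],[0,0,0]]])

```text
time_s: 21.52
tcp_pos: [0.5213, 0.2344, 0.0816]
tool_rot: [1.31, 1.141, -1.306]
force: [-5.9, -2.9, 10.0]
gripper_width: 0.0439
```

drive_tool(moves=[[50,[0,0,0],[0,0,0]],[60,[0,0,0],[0,0,0]],[60,[0,0,0],[0,0,0]],[60,[0,0,0],[0,0,0]],[60,[-20,0,0],[0,0,0]],[60,[-55,0,0],[0,0,0]],[60,[-90,0,0],[0,0,0]],[60,[-120,0,0],[0,0,0]],[60,[-120,0,40],[0,0,0]],[60,[-120,0,80],[0,0,0]],[60,[-120,0,120],[0,0,0]],[60,[-120,0,120],[0,0,0]]])

```text
time_s: 22.52
tcp_pos: [0.5043, 0.1107, 0.2019]
tool_rot: [1.312, 1.137, -1.308]
force: [-0.3, 0.4, 0.3]
gripper_width: 0.0603
```

```bash
python3 - <<'E'
from goto import *
S=env.capture("scene");crop(S,"s17",290,105,370,165,9);crop(S,"s17r",75,165,255,305,4)
s,p,M=st();print(p,s["force"])
print(go([.5046,-.3012,.17],.09+np.pi/2)[:2])
E
```

```text
[0.50470941 0.11287902 0.20190728] [-0.04848654 -0.6979624  -0.05285608]
(array([ 31.7,  57.3, 410.1]), array([76.86, -0.18, -0.14]))
```

View pics/s17.png

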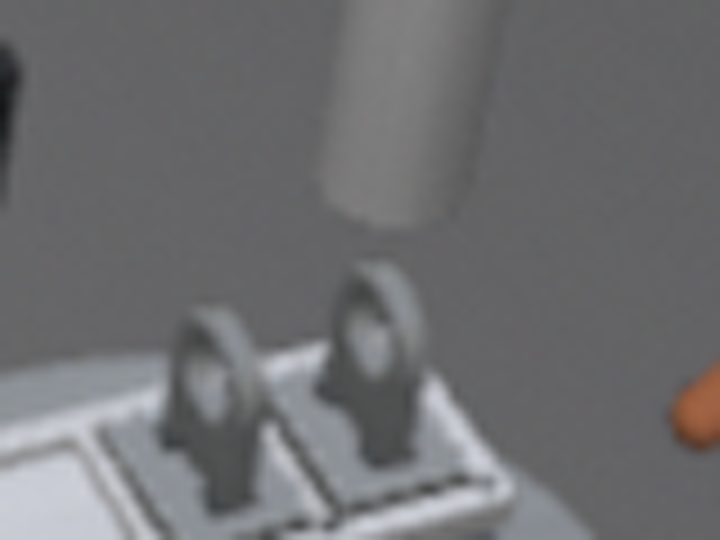

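View pics/s17r.png

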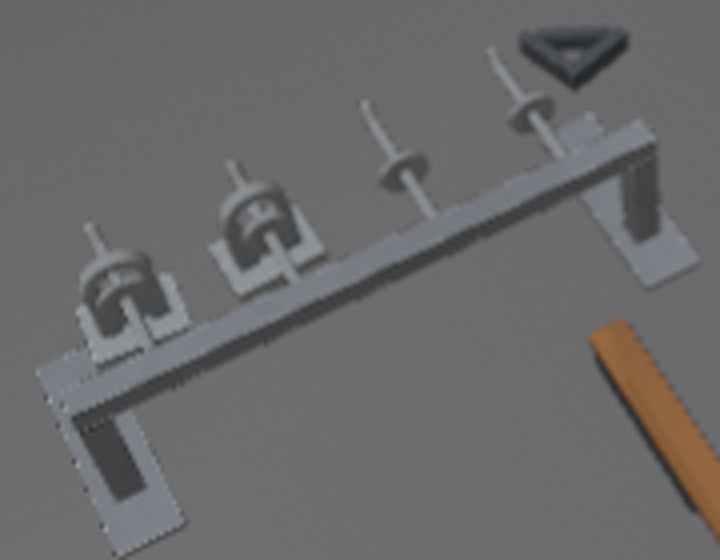

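drive_tool(moves=[[62,[0,5,38],[7,0,0]],[62,[0,10,75],[14,0,0]],[62,[0,15,112],[21,0,0]],[62,[0,20,150],[28,0,0]],[62,[5,25,187],[35,0,0]],[62,[10,30,224],[42,0,0]],[62,[15,35,261],[49,0,0]],[62,[20,40,298],[56,0,0]],[62,[25,45,335],[63,0,0]],[62,[28,50,372],[70,0,0]],[62,[31,55,400],[77,0,0]],[62,[31,57,410],[77,0,0]],[62,[31,57,410],[77,0,0]],[62,[31,57,410],[77,0,0]],[62,[31,57,410],[77,0,0]]])

```text
time_s: 23.82
tcp_pos: [0.5048, -0.2998, 0.1709]
tool_rot: [2.18, 0.099, -2.171]
force: [0.0, -0.2, 0.3]
gripper_width: 0.0623
```

```bash
python3 - <<'E'
from goto import *
print(go([.505,-.3012,.053],.09+np.pi/2)[:2])
S=env.capture("scene");crop(S,"s18",75,165,255,305,4)
E
```

```text
(array([117.9,   1.4,   0.4]), array([ 0.01, -0.23,  0.01]))
```

View pics/s18.png

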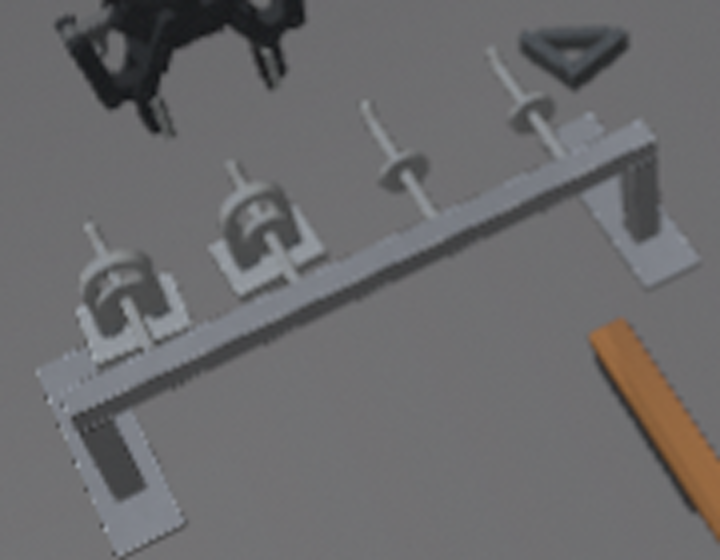

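drive_tool(moves=[[62,[25,1,0],[0,0,0]],[62,[50,1,0],[0,0,0]],[62,[75,1,0],[0,0,0]],[62,[95,1,0],[0,0,0]],[62,[108,1,0],[0,0,0]],[62,[115,1,0],[0,0,0]],[62,[117,1,0],[0,0,0]],[62,[117,1,0],[0,0,0]],[40,[117,1,0],[0,0,0]],[40,[117,1,0],[0,0,0]],[40,[117,1,0],[0,0,0]],[40,[117,1,0],[0,0,0]],[40,[117,1,0],[0,0,0]],[40,[117,1,0],[0,0,0]]], grip_force=80)

```text
time_s: 25.03
tcp_pos: [0.506, -0.301, 0.0559]
tool_rot: [2.181, 0.097, -2.168]
force: [-0.7, 1.6, 5.3]
gripper_width: 0.044
```

drive_tool(moves=[[40,[-5,0,0],[0,0,0]],[40,[-10,0,0],[0,0,0]],[40,[-14,0,0],[0,0,0]],[40,[-14,0,0],[0,0,0]],[40,[-14,0,0],[0,0,0]]])

```text
time_s: 25.45
tcp_pos: [0.506, -0.3011, 0.0701]
tool_rot: [2.182, 0.097, -2.168]
force: [0.5, -0.4, -4.3]
gripper_width: 0.0434
```

drive_tool(moves=[[40,[0,0,5],[0,0,0]],[40,[0,0,12],[0,0,0]],[40,[0,-1,20],[0,0,0]],[40,[0,-1,28],[0,0,0]],[40,[0,-1,36],[0,0,0]],[40,[0,-2,44],[0,0,0]],[40,[0,-2,52],[0,0,0]],[40,[0,-2,60],[0,0,0]],[40,[0,-2,62],[0,0,0]],[40,[-35,-2,62],[0,0,0]],[40,[-70,-2,62],[0,0,0]],[40,[-105,-2,62],[0,0,0]],[40,[-110,-2,62],[0,0,0]],[40,[-110,-2,62],[0,0,0]]])

```text
time_s: 26.62
tcp_pos: [0.4441, -0.3052, 0.1824]
tool_rot: [2.184, 0.094, -2.163]
force: [-0.2, 0.4, -6.1]
gripper_width: 0.0444
```

```bash
python3 - <<'E'
from goto import *
print(go([*pk(-.029),.18],-.1357)[:2])
S=env.capture("scene");crop(S,"s19",75,105,275,255,4)
s,p,M=st();print(p,s["force"],s["gripper_width"])
E
```

```text
(array([   1.4, -475.3, -112.7]), array([-77.06,  -0.29,  -0.59]))
[ 0.44346835 -0.3047195   0.17993359] [-0.59961246 -0.1895801  -5.20820241] 0.04399198815820414
```

View pics/s19.png

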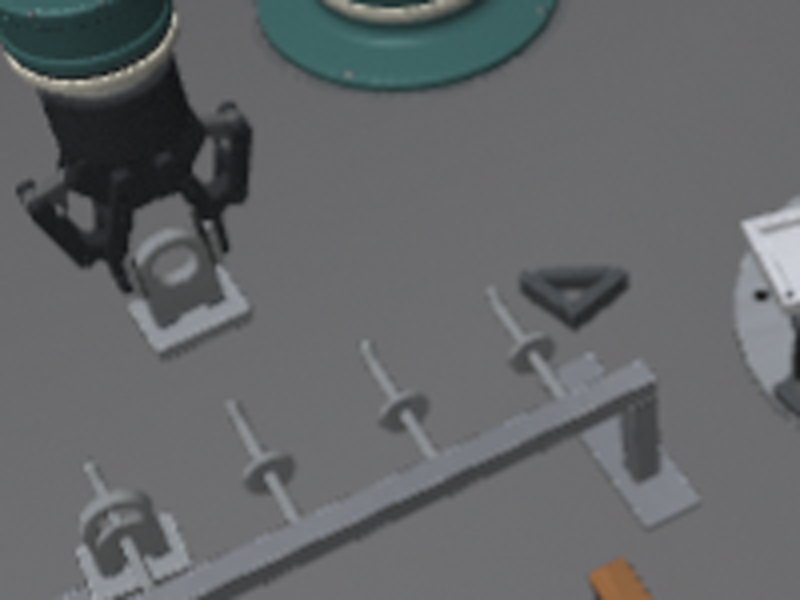

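drive_tool(moves=[[40,[0,-38,-9],[-7,0,0]],[40,[0,-76,-18],[-14,0,0]],[40,[0,-114,-27],[-21,0,0]],[40,[0,-152,-36],[-28,0,0]],[40,[0,-190,-45],[-35,0,0]],[40,[0,-228,-54],[-42,0,0]],[40,[0,-266,-63],[-49,0,0]],[40,[0,-304,-72],[-56,0,0]],[40,[0,-342,-81],[-63,0,0]],[40,[0,-380,-90],[-70,0,0]],[40,[0,-418,-99],[-77,0,0]],[40,[0,-450,-107],[-77,0,0]],[40,[0,-470,-112],[-77,0,0]],[40,[0,-475,-113],[-77,0,0]],[40,[0,-475,-113],[-77,0,0]],[40,[0,-475,-113],[-77,0,0]],[40,[0,-475,-113],[-77,0,0]]])

```text
time_s: 28.08
tcp_pos: [0.5129, 0.1776, 0.1787]
tool_rot: [1.311, 1.135, -1.306]
force: [-0.6, -0.6, -4.9]
gripper_width: 0.0441
```

```bash
python3 chk.py -.029 .0157 s20
```

```text
(array([80.7,  0. , -0.9]), array([-0.1 ,  0.08, -0.37]))
[0.51293477 0.17755816 0.17868804] [-0.56523816 -0.6168001  -4.91933487] 0.04408227309485113
```

View pics/s20.png

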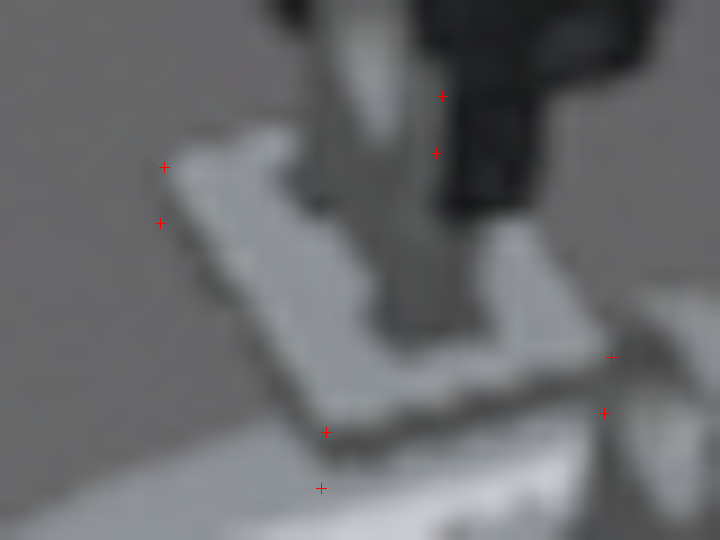

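drive_tool(moves=[[40,[25,0,-0.6],[0,0,-0.4]],[40,[50,0,-0.6],[0,0,-0.4]],[40,[70,0,-0.6],[0,0,-0.4]],[40,[80,0,-0.6],[0,0,-0.4]],[40,[80,0,-0.6],[0,0,-0.4]],[40,[80,0,-0.6],[0,0,-0.4]],[40,[80,0,-0.6],[0,0,-0.4]]])

```text
time_s: 28.72
tcp_pos: [0.5144, 0.1778, 0.1007]
tool_rot: [1.311, 1.139, -1.309]
force: [-0.0, -0.3, -3.7]
gripper_width: 0.0437
```

```bash
python3 chk.py -.029 .0157 s21; python3 - <<'E'
from goto import *
S=env.capture("scene");crop(S,"s21b",265,110,335,170,10)
E
```

```text
(array([ 2.7, -0.8, -0.3]), array([-0.15,  0.01, -0.1 ]))
[0.51436826 0.17784159 0.10070428] [-0.01290532 -0.30905285 -3.7336737 ] 0.04365174426176441
```

View pics/s21b.png

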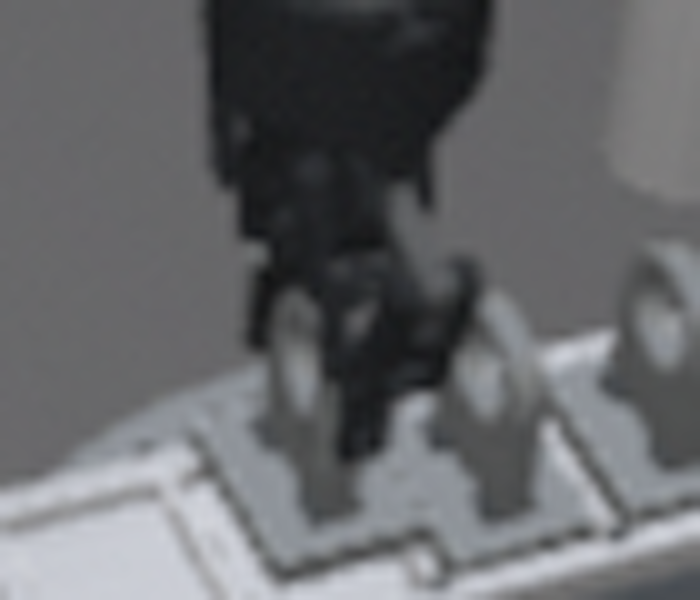

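drive_tool(moves=[[40,[6,-0.7,-0.2],[0,0,0]],[40,[10,-0.7,-0.2],[0,0,0]],[40,[14,-0.7,-0.2],[0,0,0]],[40,[16,-0.7,-0.2],[0,0,0]],[40,[17,-0.7,-0.2],[0,0,0]],[40,[17,-0.7,-0.2],[0,0,0]]])

```text
time_s: 29.32
tcp_pos: [0.5138, 0.1783, 0.0834]
tool_rot: [1.311, 1.139, -1.309]
force: [2.8, 0.5, -6.4]
gripper_width: 0.0442
```

drive_tool(moves=[[40,[1,0,0],[0,0,0]],[40,[2,0,0],[0,0,0]],[40,[3,0,0],[0,0,0]],[40,[3,0,0],[0,0,0]]])

```text
time_s: 29.65
tcp_pos: [0.5139, 0.1783, 0.0815]
tool_rot: [1.311, 1.139, -1.308]
force: [-3.7, -2.4, 6.9]
gripper_width: 0.0438
```

drive_tool(moves=[[50,[0,0,0],[0,0,0]],[60,[0,0,0],[0,0,0]],[60,[0,0,0],[0,0,0]],[60,[0,0,0],[0,0,0]],[60,[-20,0,0],[0,0,0]],[60,[-55,0,0],[0,0,0]],[60,[-90,0,0],[0,0,0]],[60,[-120,0,0],[0,0,0]],[60,[-120,0,40],[0,0,0]],[60,[-120,0,80],[0,0,0]],[60,[-120,0,120],[0,0,0]],[60,[-120,0,120],[0,0,0]]])

```text
time_s: 30.65
tcp_pos: [0.4964, 0.0547, 0.2018]
tool_rot: [1.313, 1.135, -1.311]
force: [0.4, 0.4, -0.2]
gripper_width: 0.0603
```

```bash
python3 - <<'E'
from goto import *
S=env.capture("scene");crop(S,"s22",270,105,370,175,7);crop(S,"s22r",75,165,255,305,4)
s,p,M=st();print(p,s["force"])
print(go([.5156,-.3962,.17],.0+np.pi/2)[:2])
E
```

```text
[0.49684667 0.05685514 0.20176474] [-0.33826785 -0.5049741  -0.34173139]
(array([ 32.2,  82.5, 445.8]), array([81.87, -0.11, -0.16]))
```

View pics/s22.png

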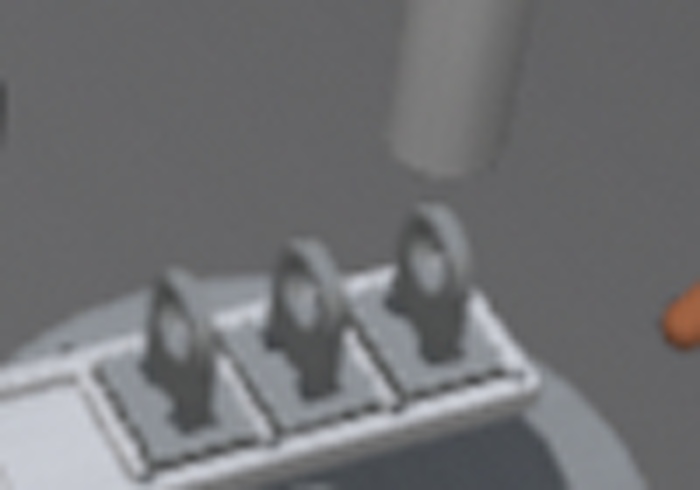

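View pics/s22r.png

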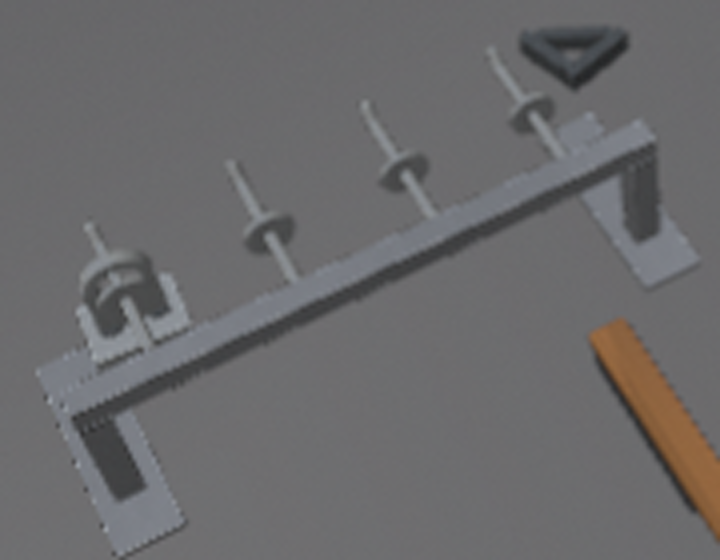

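Three seated level; eye4 undisturbed on its hook.

drive_tool(moves=[[62,[0,6,38],[7,0,0]],[62,[0,12,76],[14,0,0]],[62,[0,20,114],[21,0,0]],[62,[0,28,152],[28,0,0]],[62,[5,36,190],[35,0,0]],[62,[10,44,228],[42,0,0]],[62,[15,52,266],[49,0,0]],[62,[20,60,304],[56,0,0]],[62,[25,68,342],[63,0,0]],[62,[28,74,380],[70,0,0]],[62,[31,80,415],[77,0,0]],[62,[32,82,440],[82,0,0]],[62,[32,83,446],[82,0,0]],[62,[32,83,446],[82,0,0]],[62,[32,83,446],[82,0,0]],[62,[32,83,446],[82,0,0]]])

```text
time_s: 32.03
tcp_pos: [0.5166, -0.3951, 0.1703]
tool_rot: [2.225, -0.001, -2.218]
force: [0.2, -0.7, 0.6]
gripper_width: 0.0624
```

```bash
python3 - <<'E'
from goto import *
print(go([.5158,-.3962,.053],.0+np.pi/2)[:2])
S=env.capture("scene");crop(S,"s23",75,165,175,265,6)
E
```

```text
(array([117.3,   1. ,   1.2]), array([-0.  , -0.19, -0.03]))
```

View pics/s23.png

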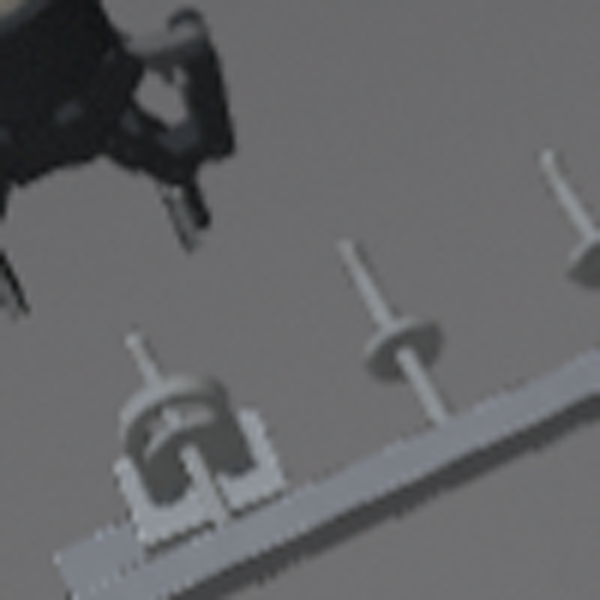

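drive_tool(moves=[[62,[25,1,1],[0,0,0]],[62,[50,1,1],[0,0,0]],[62,[75,1,1],[0,0,0]],[62,[95,1,1],[0,0,0]],[62,[108,1,1],[0,0,0]],[62,[115,1,1],[0,0,0]],[62,[117,1,1],[0,0,0]],[62,[117,1,1],[0,0,0]],[40,[117,1,1],[0,0,0]],[40,[117,1,1],[0,0,0]],[40,[117,1,1],[0,0,0]],[40,[117,1,1],[0,0,0]],[40,[117,1,1],[0,0,0]],[40,[117,1,1],[0,0,0]]], grip_force=80)

```text
time_s: 33.25
tcp_pos: [0.5168, -0.3968, 0.0554]
tool_rot: [2.227, -0.003, -2.214]
force: [0.6, 0.2, 7.5]
gripper_width: 0.0437
```

drive_tool(moves=[[40,[-5,0,0],[0,0,0]],[40,[-10,0,0],[0,0,0]],[40,[-14,0,0],[0,0,0]],[40,[-14,0,0],[0,0,0]],[40,[-14,0,0],[0,0,0]]])

```text
time_s: 33.67
tcp_pos: [0.5167, -0.3968, 0.0696]
tool_rot: [2.227, -0.003, -2.214]
force: [0.1, -0.6, -5.1]
gripper_width: 0.0437
```

drive_tool(moves=[[40,[0,0,5],[0,0,0]],[40,[0,0,12],[0,0,0]],[40,[0,1,20],[0,0,0]],[40,[0,1,28],[0,0,0]],[40,[0,2,36],[0,0,0]],[40,[0,2,44],[0,0,0]],[40,[0,3,52],[0,0,0]],[40,[0,3,60],[0,0,0]],[40,[0,3,64],[0,0,0]],[40,[-35,3,64],[0,0,0]],[40,[-70,3,64],[0,0,0]],[40,[-105,3,64],[0,0,0]],[40,[-110,3,64],[0,0,0]],[40,[-110,3,64],[0,0,0]]])

```text
time_s: 34.83
tcp_pos: [0.4526, -0.4002, 0.1821]
tool_rot: [2.229, -0.007, -2.208]
force: [0.3, -0.2, -5.6]
gripper_width: 0.0439
```

```bash
python3 - <<'E'
from goto import *
print(go([*pk(-.087),.18],-.1357)[:2])
S=env.capture("scene");crop(S,"s24",75,105,275,255,4)
s,p,M=st();print(p,s["force"],s["gripper_width"])
E
```

```text
(array([-5.00e-01, -5.21e+02, -5.31e+01]), array([-82.23,  -0.19,  -0.65]))
[ 0.45202728 -0.39965579  0.17944616] [-0.48739988 -0.05675318 -4.9783735 ] 0.044137106094802425
```

View pics/s24.png

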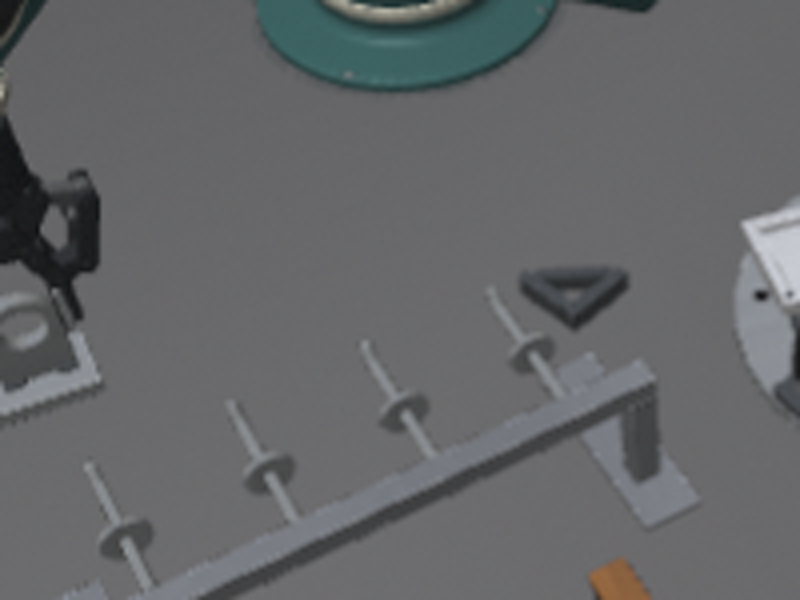

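drive_tool(moves=[[40,[-5,-38,0],[-6,0,0]],[40,[-5,-76,0],[-12,0,0]],[40,[-5,-114,0],[-18,0,0]],[40,[-5,-152,0],[-25,0,0]],[40,[-5,-190,0],[-32,0,0]],[40,[-5,-228,-5],[-38,0,0]],[40,[-5,-266,-10],[-44,0,0]],[40,[-5,-304,-15],[-50,0,0]],[40,[-5,-342,-20],[-57,0,0]],[40,[-5,-380,-25],[-64,0,0]],[40,[-3,-418,-30],[-70,0,0]],[40,[0,-456,-40],[-76,0,0]],[40,[0,-490,-48],[-82,0,0]],[40,[0,-515,-53],[-82,0,0]],[40,[0,-521,-53],[-82,0,0]],[40,[0,-521,-53],[-82,0,0]],[40,[0,-521,-53],[-82,0,0]],[40,[0,-521,-53],[-82,0,0]]])

```text
time_s: 36.38
tcp_pos: [0.5047, 0.1204, 0.177]
tool_rot: [1.312, 1.132, -1.309]
force: [-1.8, 0.2, -3.6]
gripper_width: 0.044
```

```bash
python3 chk.py -.087 .0153 s25
```

```text
(array([79. ,  0.5, -0.8]), array([-0.28,  0.18, -0.35]))
[0.50472431 0.12043203 0.1770186 ] [-1.81760669  0.16730504 -3.57988622] 0.0440089881051993
```

View pics/s25.png

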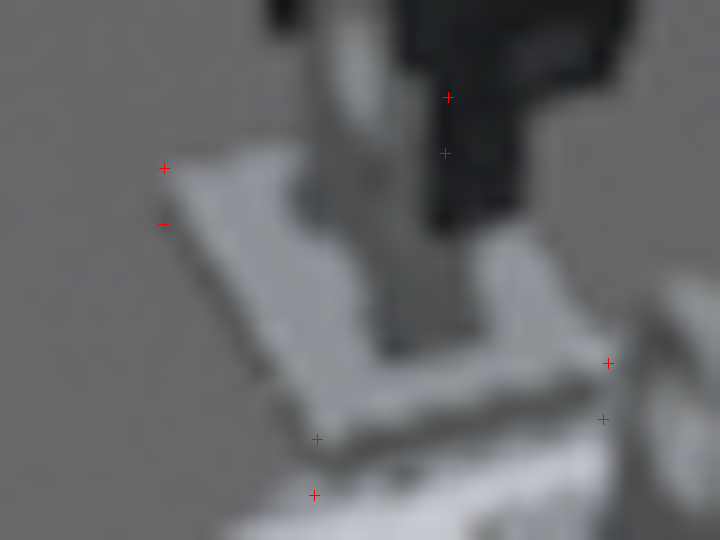

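drive_tool(moves=[[40,[25,0.3,-0.7],[-0.3,0,-0.4]],[40,[50,0.3,-0.7],[-0.3,0,-0.4]],[40,[70,0.3,-0.7],[-0.3,0,-0.4]],[40,[78,0.3,-0.7],[-0.3,0,-0.4]],[40,[78,0.3,-0.7],[-0.3,0,-0.4]],[40,[78,0.3,-0.7],[-0.3,0,-0.4]],[40,[78,0.3,-0.7],[-0.3,0,-0.4]]])

```text
time_s: 37.02
tcp_pos: [0.5064, 0.1205, 0.101]
tool_rot: [1.308, 1.139, -1.309]
force: [0.1, -0.3, -3.9]
gripper_width: 0.0439
```

```bash
python3 chk.py -.087 .0153 s26; python3 - <<'E'
from goto import *
S=env.capture("scene");crop(S,"s26b",250,115,320,175,10)
E
```

```text
(array([ 3. , -0.7, -0.3]), array([-0.03,  0.14, -0.08]))
[0.5064175  0.12045325 0.10097733] [ 0.13276479 -0.31316363 -3.8937405 ] 0.04385679830015157
```

View pics/s26b.png

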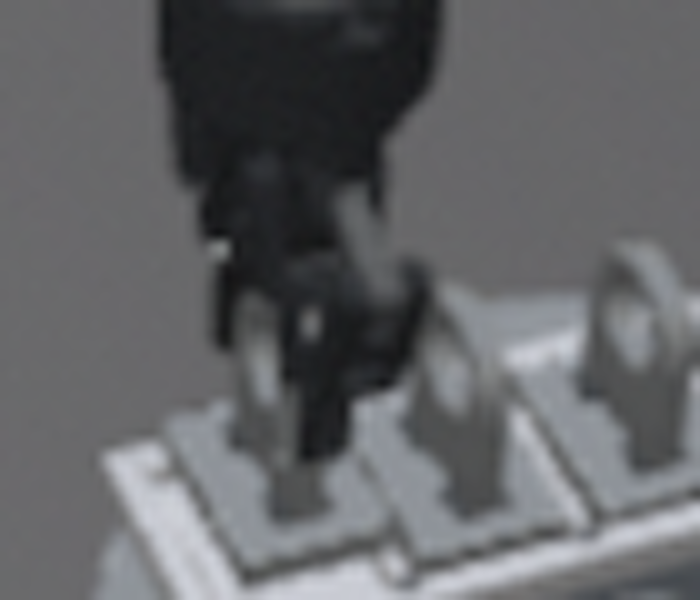

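drive_tool(moves=[[40,[6,-0.6,-0.2],[0,0,0]],[40,[10,-0.6,-0.2],[0,0,0]],[40,[14,-0.6,-0.2],[0,0,0]],[40,[16,-0.6,-0.2],[0,0,0]],[40,[17,-0.6,-0.2],[0,0,0]],[40,[17,-0.6,-0.2],[0,0,0]]])

```text
time_s: 37.62
tcp_pos: [0.5057, 0.1208, 0.0835]
tool_rot: [1.307, 1.139, -1.309]
force: [0.2, -0.6, -3.4]
gripper_width: 0.044
```

drive_tool(moves=[[40,[1,0,0],[0,0,0]],[40,[2,0,0],[0,0,0]],[40,[3,0,0],[0,0,0]],[40,[3,0,0],[0,0,0]]])

```text
time_s: 37.95
tcp_pos: [0.5059, 0.1208, 0.0815]
tool_rot: [1.307, 1.139, -1.309]
force: [-3.9, -2.7, 6.2]
gripper_width: 0.0438
```

drive_tool(moves=[[50,[0,0,0],[0,0,0]],[60,[0,0,0],[0,0,0]],[60,[0,0,0],[0,0,0]],[60,[0,0,0],[0,0,0]],[60,[-20,0,0],[0,0,0]],[60,[-55,0,0],[0,0,0]],[60,[-90,0,0],[0,0,0]],[60,[-110,0,30],[0,0,0]],[60,[-110,0,70],[0,0,0]],[60,[-110,0,110],[0,0,0]],[60,[-110,0,150],[0,0,0]],[60,[-110,0,180],[0,0,0]],[60,[-110,0,200],[0,0,0]],[60,[-110,0,200],[0,0,0]]])

```text
time_s: 39.12
tcp_pos: [0.4782, -0.0801, 0.1921]
tool_rot: [1.309, 1.136, -1.311]
force: [-0.1, -0.3, 0.3]
gripper_width: 0.0598
```

```bash
python3 - <<'E'
from goto import *
S=env.capture("scene");crop(S,"s27",255,105,370,195,7)
T=env.capture("top");crop(T,"t27",130,130,260,250,6)
s,p,M=st();print(p,s["force"],s["joints"].round(2))
# TCP grip position for knob: initial gripped TCP at (0.4445,.1694)
print(go([.6082,.0636,.15],-1.36)[:2])
E
```

```text
[ 0.47862659 -0.07757717  0.19201211] [0.44271485 0.33005685 0.35347409] [-0.21 -0.3   1.86 -0.    1.58 -0.07]
(array([  41.8,  108.9, -157.7]), array([ 7.003e+01,  5.000e-02, -1.700e-01]))
```

View pics/s27.png

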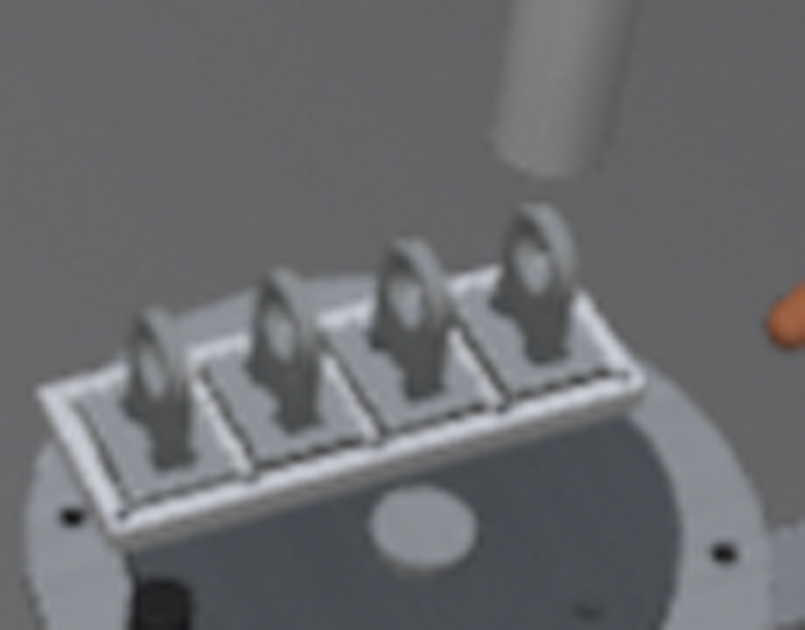

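View pics/t27.png

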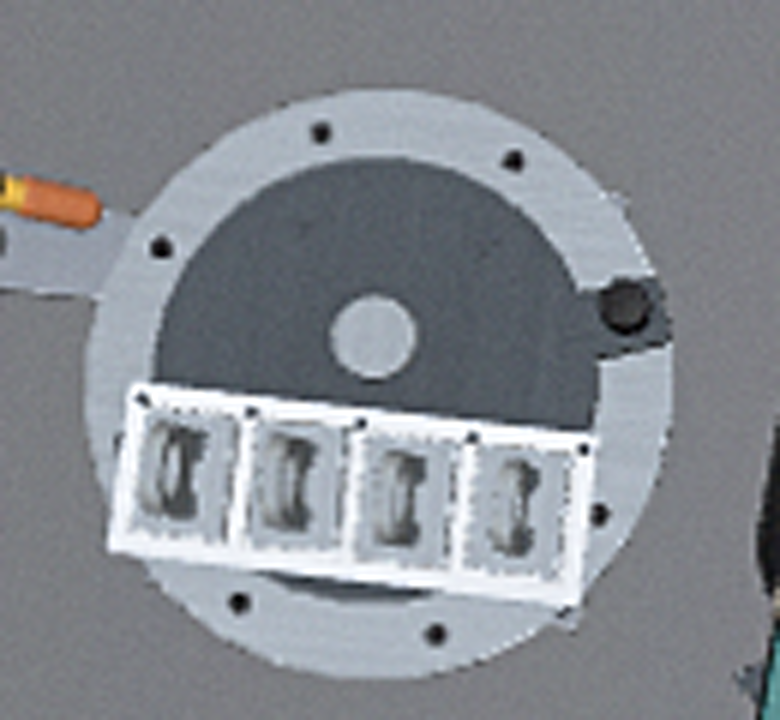

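drive_tool(moves=[[60,[0,10,-15],[7,0,0]],[60,[0,20,-30],[14,0,0]],[60,[0,30,-45],[21,0,0]],[60,[0,40,-60],[28,0,0]],[60,[0,52,-76],[35,0,0]],[60,[0,64,-92],[42,0,0]],[60,[5,76,-108],[49,0,0]],[60,[10,88,-125],[56,0,0]],[60,[20,98,-142],[63,0,0]],[60,[30,105,-152],[70,0,0]],[60,[40,109,-158],[70,0,0]],[60,[40,109,-158],[70,0,0]],[60,[40,109,-158],[70,0,0]],[60,[40,109,-158],[70,0,0]]])

```text
time_s: 40.38
tcp_pos: [0.6081, 0.0638, 0.1525]
tool_rot: [2.109, 0.224, -2.105]
force: [0.1, -0.2, 0.5]
gripper_width: 0.0598
```

```bash
python3 - <<'E'
from goto import *
s,p,M=st();print(p)
print(go([.6085,.0636,.072],-1.36)[:2])
E
```

```text
[0.60811157 0.06378923 0.15245807]
(array([80.5,  0. , -0.2]), array([ 0.22, -0.07, -0.16]))
```

drive_tool(moves=[[60,[20,0,0],[0,0,0]],[60,[40,0,0],[0,0,0]],[60,[60,0,0],[0,0,0]],[60,[72,0,0],[0,0,0]],[60,[78,0,0],[0,0,0]],[60,[80,0,0],[0,0,0]],[60,[80,0,0],[0,0,0]],[15,[80,0,0],[0,0,0]],[15,[80,0,0],[0,0,0]],[15,[80,0,0],[0,0,0]],[15,[80,0,0],[0,0,0]],[15,[80,0,0],[0,0,0]],[15,[80,0,0],[0,0,0]]], grip_force=60)

```text
time_s: 41.47
tcp_pos: [0.609, 0.0634, 0.0738]
tool_rot: [2.11, 0.224, -2.103]
force: [0.1, -2.5, 4.1]
gripper_width: 0.0226
```

drive_tool(moves=[[10,[-4,0,0],[0,0,0]],[10,[-8,0,0],[0,0,0]],[10,[-12,0,0],[0,0,0]],[10,[-14,0,0],[0,0,0]],[10,[-14,0,0],[0,0,0]],[10,[-14,0,0],[0,0,0]]])

```text
time_s: 41.97
tcp_pos: [0.6087, 0.0633, 0.0875]
tool_rot: [2.11, 0.223, -2.103]
force: [1.4, -3.3, -9.3]
gripper_width: 0.023
```

```bash
python3 - <<'E'
from h import *
S=env.capture("scene");crop(S,"s29",215,100,365,210,5)
s,p,M=st();print(p,s["force"],s["gripper_width"])
c=np.array([.5788,.1984,-.1357]);a0=c[2]+np.pi+.35
f=lambda th:c[:2]+.138*np.array([np.cos(a0+th),np.sin(a0+th)])
for t in np.pi/2-np.arange(0,18)*np.pi/2/17:
    d=np.r_[f(t)-f(np.pi/2),0];print(np.degrees(t).round(1),(M.T@d*1000).round(1))
E
```

```text
[0.60874089 0.06337198 0.08738   ] [ 0.56765384 -1.97702236 -9.06188471] 0.02251656697912215
90.0 [0. 0. 0.]
84.7 [-0.  -0.6 12.7]
79.4 [-0.1 -2.4 25.4]
74.1 [-0.1 -5.3 37.8]
68.8 [-0.2 -9.3 49.8]
63.5 [ -0.2 -14.5  61.5]
58.2 [ -0.3 -20.7  72.6]
52.9 [ -0.3 -27.9  83.1]
47.6 [ -0.4 -36.1  93. ]
42.4 [ -0.4 -45.1 102. ]
37.1 [ -0.5 -54.9 110.1]
31.8 [ -0.6 -65.4 117.3]
26.5 [ -0.6 -76.6 123.5]
21.2 [ -0.7 -88.2 128.6]
15.9 [  -0.7 -100.3  132.7]
10.6 [  -0.8 -112.7  135.6]
5.3 [  -0.8 -125.3  137.3]
0.0 [  -0.9 -138.1  137.9]
```

View pics/s29.png

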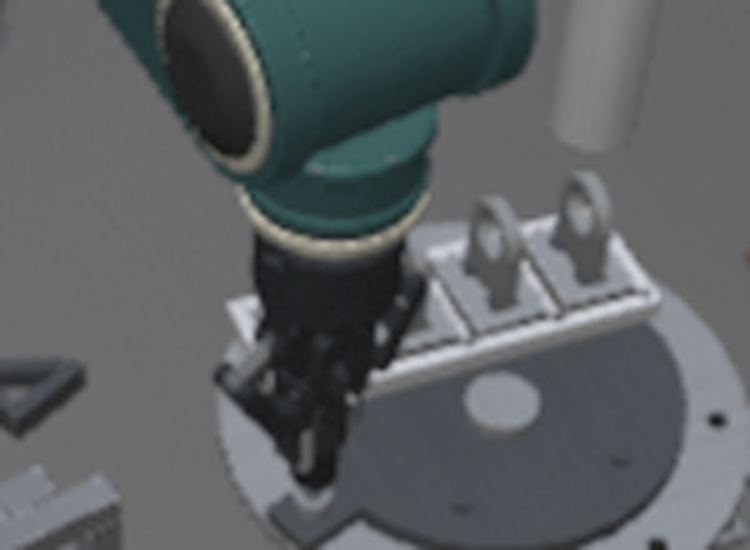

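drive_tool(moves=[[10,[0,0,6],[0,0,0]],[10,[0,-0.6,13],[0,0,0]],[10,[0,-2.5,25],[0,0,0]],[10,[0,-5,38],[0,0,0]],[10,[0,-9,50],[0,0,0]],[10,[0,-14.5,61.5],[0,0,0]],[10,[0,-21,73],[0,0,0]],[10,[0,-28,83],[0,0,0]],[10,[0,-36,93],[0,0,0]],[10,[0,-45,102],[0,0,0]],[10,[0,-55,110],[0,0,0]],[10,[0,-65.5,117],[0,0,0]],[10,[-0.5,-76.5,123.5],[0,0,0]],[10,[-0.5,-88,128.5],[0,0,0]],[10,[-0.5,-100,132.5],[0,0,0]],[10,[-1,-113,135.5],[0,0,0]],[10,[-1,-125,137.5],[0,0,0]],[10,[-1,-132,138],[0,0,0]],[10,[-1,-138.5,138],[0,0,0]],[10,[-1,-138.5,138],[0,0,0]]])

```text
time_s: 43.68
tcp_pos: [0.4446, 0.1705, 0.088]
tool_rot: [2.113, 0.225, -2.1]
force: [9.9, 1.7, -9.5]
gripper_width: 0.0226
```

```bash
python3 - <<'E'
from h import *
s,p,M=st();print(p,s["force"],s["gripper_width"])
print(go([.4445,.1694,.0733])[:2])
S=env.capture("scene");crop(S,"s30",225,90,395,210,4)
E
```

```text
[0.44456436 0.17054399 0.08799268] [ 9.85448259  1.72978843 -9.53362839] 0.022588055780410565
(array([14.7,  1.1,  0.4]), array([ 0.  , -0.31, -0.17]))
```

View pics/s30.png

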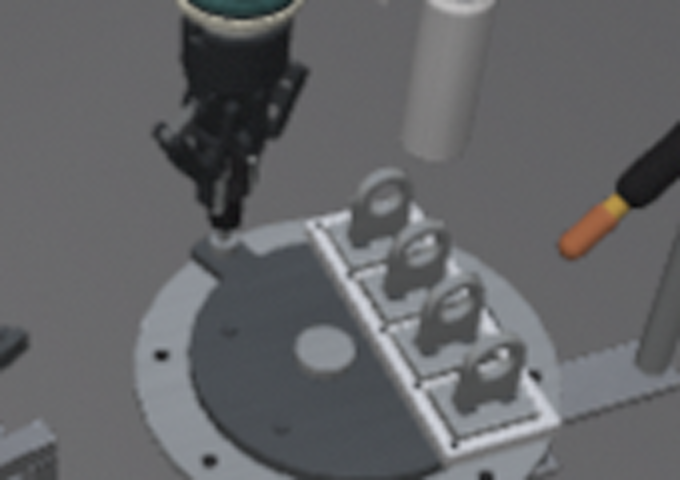

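drive_tool(moves=[[10,[0,1,-1],[0,0,0]],[10,[4,1,-1],[0,0,0]],[10,[8,1,-1],[0,0,0]],[10,[12,1,-1],[0,0,0]],[10,[14.5,1,-1],[0,0,0]],[10,[14.5,1,-1],[0,0,0]],[10,[14.5,1,-1],[0,0,0]]], grip_force=25)

```text
time_s: 44.32
tcp_pos: [0.4457, 0.1693, 0.0738]
tool_rot: [2.112, 0.225, -2.101]
force: [-5.6, -0.7, 1.1]
gripper_width: 0.0231
```

drive_tool(moves=[[50,[0,0,0],[0,0,0]],[60,[0,0,0],[0,0,0]],[60,[0,0,0],[0,0,0]],[60,[0,0,0],[0,0,0]],[60,[0,0,0],[0,0,0]]])

```text
time_s: 44.73
tcp_pos: [0.4459, 0.1693, 0.074]
tool_rot: [2.113, 0.225, -2.1]
force: [0.5, 0.8, 0.1]
gripper_width: 0.0602
```

```bash
python3 - <<'E'
from h import *
s,p,M=st();print(p,s["force"],s["gripper_width"])
S=env.capture("scene");crop(S,"s31",245,115,325,175,9,proj("scene",[[.444,.169,.106],[.444,.169,.074]]))
E
```

```text
[0.44591202 0.16933684 0.07402   ] [0.47657761 0.80979725 0.08374157] 0.06015101572195817
```

View pics/s31.png

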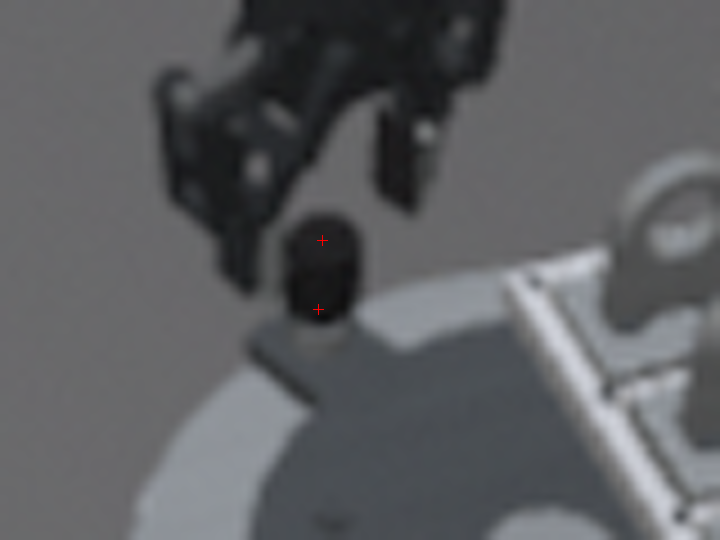

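drive_tool(moves=[[60,[-30,0,0],[0,0,0]],[60,[-70,0,0],[0,0,0]],[60,[-110,0,0],[0,0,0]],[60,[-130,40,0],[0,0,0]],[60,[-130,80,0],[0,0,0]],[60,[-130,120,0],[0,0,0]],[60,[-130,160,0],[0,0,0]],[60,[-130,200,0],[0,0,0]],[60,[-130,240,0],[0,0,0]],[60,[-130,270,0],[0,0,0]],[60,[-130,280,0],[0,0,0]],[60,[-130,280,0],[0,0,0]]])

```text
time_s: 45.78
tcp_pos: [0.5051, -0.106, 0.2046]
tool_rot: [2.113, 0.222, -2.103]
force: [0.5, -0.1, -0.4]
gripper_width: 0.0599
```

```bash
python3 - <<'E'
from h import *
S=env.capture("scene");T=env.capture("top");cv2.imwrite("pics/scene32.png",S)
S0=cv2.imread("pics/scene0.png");T0=cv2.imread("pics/top0.png")
def knob(im,x0,y0,x1,y1,th=45):
    b=(im[y0:y1,x0:x1].max(2)<th).astype(np.uint8);n,l,st_,ce=cv2.connectedComponentsWithStats(b);i=1+np.argmax(st_[1:,4]);return st_[i],ce[i]+(x0,y0)
print(knob(S0,270,135,292,155),knob(S,270,135,292,155));print(knob(T0,190,225,210,245),knob(T,190,225,210,245))
crop(S,"s32",245,115,395,235,5);crop(T,"t32",130,130,260,250,6)
s,p,M=st();print(p,s["force"],s["time_s"])
E
```

```text
(array([ 7,  4,  8, 12, 77], dtype=int32), array([280.25974026, 144.66233766])) (array([ 7,  4,  8, 12, 78], dtype=int32), array([280.34615385, 144.64102564]))
(array([ 9,  7,  6,  8, 12], dtype=int32), array([202.41666667, 234.83333333])) (array([11,  7,  4,  7, 11], dtype=int32), array([203.        , 235.09090909]))
[ 0.50490349 -0.10358784  0.20478349] [0.38061332 0.57041508 0.28873299] 45.8833
```

View pics/s32.png

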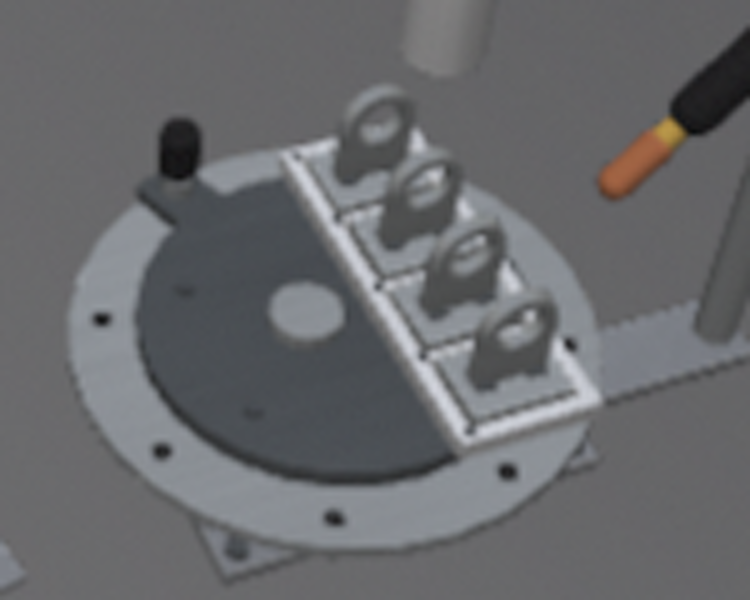

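View pics/t32.png

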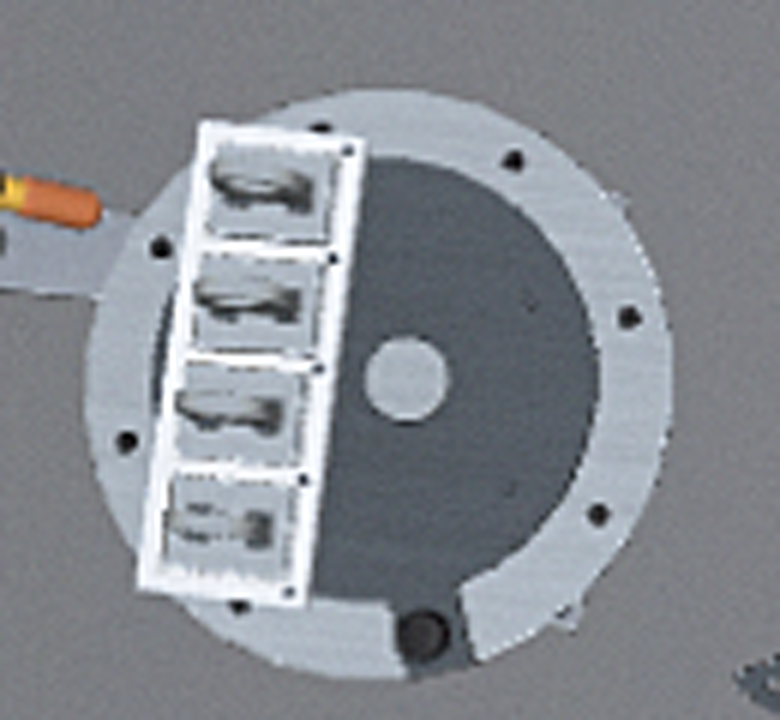

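View pics/scene32.png

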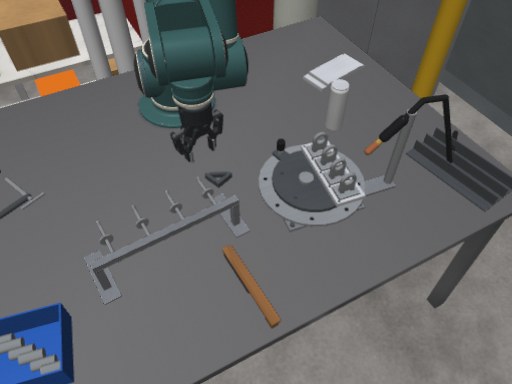

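```bash
python3 - <<'E'
from bench import env
print(env.job_done())
E
```

```text
the job is handed in; nothing more can be done
None
```

The job is handed in at about 46 s of the 210 s. All four eyes came off their hooks and went into separate pockets with the table pinned at the loading side. I then turned the loaded table back to the torch and let the pin drop there. The hand-in gave no verdict, so what follows rests on my own last checks.

- **Pin and table:** In the scene picture the knob is within 0.1 px of where it was at the start, so the pin is home and the table is back at the welding side. The top-view knob blob was partial and agreed only to about 0.6 px (roughly 2 mm).
- **Eyes:** Both views show all four lying level in their pockets with even borders. I judged seating depth from these pictures and from the contact force when each reached the floor (4–10 N), and did not measure it separately. Tool height at contact was about 1 mm above what I expected (0.7–1.3 mm). Eye2 also met about 6 N of sideways force going in.
- **Torch and bystanders:** I saw no contact with the torch. The can, brush and square look unmoved.
- **Robot:** The gripper is open, about 20 cm above the bench and clear of everything, with wrist force under 1 N.
- **Calibration:** The two cameras disagreed by about 3 mm on where the positioner is. I used the average, and the pin and pockets accepted it.

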